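Ready the stoneware set for the sale

TASK

Get this stoneware lot ready for viewing. First take the bottle brush from the rack and scrub the inside of the jug: down to its floor, up most of the way to the rim with the brush still inside, and down to the floor again; then take the pick and draw its point slowly, about 2 to 3 cm a second, along the bottom of the whole glazing groove in the wooden case, from the free end of the long run round the corner to the end of the short run. Hang both tools in the rack again, stand every mug there is upright on the floor of a case cell of its own, leave the jug standing about where it is, and do not disturb the other goods.

Things in the scene. Friction and masses are not known exactly. Their poses are not given: they have to be found in the camera images.
- case: Wooden presentation case fixed to the table, 125 (x) by 280 (y) by 30 mm high; origin under its centre, z up, -x side to the robot. Three open cells, 77 by 74 mm inside, centres at case x +18, y -97, -18, +61 mm; blue floor 12 mm up, walls and 5 mm dividers topping out at 30 mm. Flat 42 mm borders along its -x and +y sides carry an L-shaped glazing groove (see groove0).
- slot0 (a point): Hanging place in the -y slot of the rack, on its plate's upper face, 135 mm above the table; z up, -x out of the slot's open end. The rack: a fixed aluminium fork 200 mm wide, top plate 8 mm thick with two 18 mm slots 90 mm apart in y; the fork ends 35 mm in front of this point, the slot 16 mm behind it. A tool's shaft stands in the slot, its collar on the plate. 8 mm base plate.
- slot1 (a point): Hanging place in the rack's +y slot, just like slot0.
- brush: Bottle brush hanging upright in a slot. Origin at the underside of its round black collar (34 mm across, 6 mm high), z up. Above: a square wooden handle, 16 by 16 mm (sides along its x and y), to 68 mm above the origin. Below: an 8 mm wire and a cream bristle head 28 mm across, 47 mm long, ending 115 mm below the origin.
- brush_tip (a point): Lower end of the brush, on its axis, 115 mm below the brush's origin.
- pick: Wooden cleaning pick (stylus) hanging in the other slot. Collar and square handle just like the brush's, origin at the collar's underside, z up; below it a 10 mm shaft for 55 mm and then a 5.6 mm round-ended point, ending 80 mm below the origin.
- pick_tip (a point): Point of the pick, on its axis, 80 mm below the pick's origin.
- jug: Ochre stoneware jug, loose, 450 g, 100 mm high, belly 86 mm and mouth 84 mm across outside (neck 66 mm inside at the narrowest), 6 mm base; handle at its +y side reaching 73 mm from the axis, small spout at -y. Origin under its centre, z up.
- jug_floor (a point): Centre of the jug's inner floor, 6 mm above its underside; z up.
- groove0 (a point): Point on the floor of the groove, on its centre line, number 0 of 0 to 6 in the order of travel: the start end of the long run. The groove is 9 mm wide, 8 mm deep, dark floor 22 mm above the table: long run at case x = -41.5 mm from y = -128 to the corner at y = +119, then the short run at y = +119 to x = +52.
- groove1 (a point): Point on the floor of the groove, on its centre line, number 1 of 0 to 6 in the order of travel: a quarter of the way along the long run.
- groove2 (a point): Point on the floor of the groove, on its centre line, number 2 of 0 to 6 in the order of travel: the middle of the long run.
- groove3 (a point): Point on the floor of the groove, on its centre line, number 3 of 0 to 6 in the order of travel: three quarters along the long run.
- groove4 (a point): Point on the floor of the groove, on its centre line, number 4 of 0 to 6 in the order of travel: the corner.
- groove5 (a point): Point on the floor of the groove, on its centre line, number 5 of 0 to 6 in the order of travel: the middle of the short run.
- groove6 (a point): Point on the floor of the groove, on its centre line, number 6 of 0 to 6 in the order of travel: the finish end of the short run.
- mug1: Small ochre stoneware mug, loose, 48 mm outside, 62 mm high, 4 mm wall, 130 g; ear-shaped handle at its +y side, from 27 to 59 mm up, reaching 42 mm from the axis. Origin under its centre, z up. There are one to three alike; None if absent.
- mug2: Small ochre stoneware mug, loose, 48 mm outside, 62 mm high, 4 mm wall, 130 g; ear-shaped handle at its +y side, from 27 to 59 mm up, reaching 42 mm from the axis. Origin under its centre, z up. There are one to three alike; None if absent.
- mug3: Small ochre stoneware mug, loose, 48 mm outside, 62 mm high, 4 mm wall, 130 g; ear-shaped handle at its +y side, from 27 to 59 mm up, reaching 42 mm from the axis. Origin under its centre, z up. There are one to three alike; None if absent.
- inkwell: Bystander, to be left alone: glass inkwell, 55 mm square, 52 mm high. Origin under its centre.
- medal: Bystander, to be left alone: bronze medal on a square wooden stand, 90 mm square, 22 mm high. Origin under its centre.
- lighter: Bystander, to be left alone: chrome table lighter, 50 by 35 by 40 mm. Origin under its centre.
- flask: Bystander, to be left alone: glass jar flask, 44 mm across, 70 mm high. Origin under its centre.
- piggy: Bystander, to be left alone: white pottery money bank, 110 mm across, 95 mm high. Origin under its centre.
There are look-alikes about, which are no part of the job. Leave any orange or turquoise look-alike of the pick alone.

How it is judged (in metres and radians):
On the way, in this order (a step that is already met when the one before it is completed fails the run):
1. the brush reaches the jug's floor (within 15 mm) (horizontal distance between brush_tip and jug_floor below 0.03 m and z of brush_tip in the frame of jug_floor below 0.015 m), for 0.2 s.
2. the brush is drawn up inside the jug (its lower end 45 to 92 mm above the floor) (horizontal distance between brush_tip and jug_floor below 0.03 m and z of brush_tip in the frame of jug_floor between 0.045 and 0.092 m), for 0.2 s.
3. the brush reaches the jug's floor again (all of step 1), for 0.2 s.
4. the pick's point is down in the groove (3 mm or more deep), slower than 7 cm/s, at the start end of the long run (horizontal distance between pick_tip and groove0 below 0.008 m and z of pick_tip in the frame of case below 0.027 m and linear speed of pick below 0.07 m/s), for 0.15 s.
5. the pick's point is down in the groove (3 mm or more deep), slower than 7 cm/s, at a quarter of the way along the long run (horizontal distance between pick_tip and groove1 below 0.008 m and z of pick_tip in the frame of case below 0.027 m and linear speed of pick below 0.07 m/s), for 0.15 s.
6. the pick's point is down in the groove (3 mm or more deep), slower than 7 cm/s, at the middle of the long run (horizontal distance between pick_tip and groove2 below 0.008 m and z of pick_tip in the frame of case below 0.027 m and linear speed of pick below 0.07 m/s), for 0.15 s.
7. the pick's point is down in the groove (3 mm or more deep), slower than 7 cm/s, at three quarters along the long run (horizontal distance between pick_tip and groove3 below 0.008 m and z of pick_tip in the frame of case below 0.027 m and linear speed of pick below 0.07 m/s), for 0.15 s.
8. the pick's point is down in the groove (3 mm or more deep), slower than 7 cm/s, at the corner (horizontal distance between pick_tip and groove4 below 0.008 m and z of pick_tip in the frame of case below 0.027 m and linear speed of pick below 0.07 m/s), for 0.15 s.
9. the pick's point is down in the groove (3 mm or more deep), slower than 7 cm/s, at the middle of the short run (horizontal distance between pick_tip and groove5 below 0.008 m and z of pick_tip in the frame of case below 0.027 m and linear speed of pick below 0.07 m/s), for 0.15 s.
10. the pick's point is down in the groove (3 mm or more deep), slower than 7 cm/s, at the finish end of the short run (horizontal distance between pick_tip and groove6 below 0.008 m and z of pick_tip in the frame of case below 0.027 m and linear speed of pick below 0.07 m/s), for 0.15 s.
At the end, for the whole second after the job is handed in: Brush and pick hang upright in the rack's slots with their collars on its plate (within 14 mm of a hanging place, 4 mm in height); every mug present stands upright on the floor of a case cell, one to a cell (within 4 mm in height); the jug stands upright within 60 mm of where it was; all at rest (((horizontal distance between brush and slot0 below 0.014 m and z of brush in the frame of slot0 between -0.004 and 0.004 m) or (horizontal distance between brush and slot1 below 0.014 m and z of brush in the frame of slot1 between -0.004 and 0.004 m)) and angle between each of brush, pick, mug1, mug2, mug3, jug's own z axis and vertical below 0.1 rad and linear speed of each of brush, pick, mug1, mug2, mug3, jug below 0.02 m/s and ((horizontal distance between pick and slot0 below 0.014 m and z of pick in the frame of slot0 between -0.004 and 0.004 m) or (horizontal distance between pick and slot1 below 0.014 m and z of pick in the frame of slot1 between -0.004 and 0.004 m)) and x of mug1 in the frame of case between -0.005 and 0.042 m and y of mug1 in the frame of case between -0.122 and 0.086 m and z of mug1 in the frame of case between 0.008 and 0.016 m and x of mug2 in the frame of case between -0.005 and 0.042 m and y of mug2 in the frame of case between -0.122 and 0.086 m and z of mug2 in the frame of case between 0.008 and 0.016 m and x of mug3 in the frame of case between -0.005 and 0.042 m and y of mug3 in the frame of case between -0.122 and 0.086 m and z of mug3 in the frame of case between 0.008 and 0.016 m and distance of jug from where it was at the start of the episode below 0.06 m); the robot touches nothing.
It fails at once if the jug is tipped over (angle between jug's own z axis and vertical above 0.6 rad).
It fails at once if another piece of goods is pushed more than 5 cm (distance of any of inkwell, medal, lighter, flask, piggy from where it was at the start of the episode above 0.05 m).
Of mug1, mug2, mug3 only 1 to 3 are there at a start; the rules pass over those that are not, and their reading is None.
At some moment in a run one of mug1, mug2, mug3 may be knocked a few centimetres aside while the robot is not near it.
It also fails if it takes over 210 s, if anything falls off the work surface, if the arm or the gripper's body presses on something with over 40 N, if the wrist force passes 120 N, or if a joint passes its speed limit or range.

ROBOT

A 6-joint arm with a two-finger parallel gripper is mounted at the origin on the work surface. World frame = base frame: x ahead of the robot, y to its left, z up, the work surface at z = 0. Lengths are in mm, angles in rad, forces in N, time in s.
With the tool pointing down it reaches from about 350 to 875 mm from the base axis. Payload 4.2 kg.
Tool frame: the origin (TCP) lies at the very end of the fingers, on their centre line; the grasp point (between the pads) lies 19 mm behind it; z points along the fingers, y is the line along which they close (so a half turn about z gives the same grasp; the last joint's range is limited). The gripper opens to 85 mm and grips with 20 to 120 N. Pads are 22 mm wide; open, the fingers measure 114 mm over their backs; the gripper's body (76 mm by 85 mm) begins 54 mm behind the grasp point. The pads swing forward as they close: fully open they stand 13 mm farther back than shut.
Start: joints at [1.531, 0.385, 0.008, 0, -1.194, -0.259], TCP at [183.951, 597.295, 231.312] pointing down, gripper open.
Joint ranges: [-3.14, 3.14], [-1.21, 2.06], [-1.07, 1.41], [-3.16, 2.05], [-2.99, -0.16], [-3.1, 3.1]. Speed limits (rad/s): [2.79, 2.79, 3.14, 3.14, 3.14, 3.14].

INTERFACE

Orientations are given as a unit quaternion [x, y, z, w].
In Python, from bench import monitor, get_image, camera_info, job_done gives the robot as it stands.
- The arm moves only by the tool send_rows, never from a script. Its argument "series" is a list of rows, each a list of 3 entries, a list of its own where there are three numbers: the shift along the tool's x, y, z in mm, then the turn, a rotation vector about the tool's x, y, z in rad, then the finger opening in mm, from 0 to 85.4. A call has 1 to 8 rows; each row shifts and turns the commanded pose from where the row before left it, along the tool's axes as they then stand; what a row does not reach is not made up. A row lasts 1/10 s, in which the tool goes at most 50 mm and 8.59 degrees, less where a joint would pass 70% of its speed; a pose out of reach is approached as far as the arm can. A call with a gripper value outside its range is refused whole. The fingers move at their own pace and stop on an object; the grip force is fixed at half the most. Time passes only in rows, so rows that do not move let the fingers close. It gives the time, the measured TCP pose, the force, the opening and the grip force at its end, in the units of the state.
- monitor.read_state(): the state, without advancing time (a new reading comes with each control period).
- get_image(name): name is "scene" or "top" or "wrist"; returns the picture (420x560x3 uint8, red, green, blue); there is no depth.
- camera_info(name): a dict with "intrinsics" (3x3 intrinsics, pixels), "R" (3x3) and "t" (3): a world point X has camera coordinates R X + t. Camera axes: x right, y down, z forward; pixel columns grow to the right and rows downward; lengths in mm; the calibration is good to about 2 mm. A picture is of the moment at which its call begins: read the wrist's pose just before it. camera_info takes no time and is no camera call; for the wrist camera it gives the pose at the moment of the call.
- job_done(): hands the job in; it is judged then, once.
The state is a dict: "clock": time; "joints": joint angles; "joint_vel": joint speeds; "joint_efforts": joint torques, N m; "position": TCP position; "ee_rot": TCP orientation; "contact_force": force on the tool from outside, world axes, zero at the start; "wrist_torque": the same for the moment, N m; "gripper_width": finger opening in mm; "grasp_force": force on a finger pad.
Only numpy, scipy, OpenCV 4.12 (cv2) and the standard library are available. Lean on these libraries where they do the work, as an engineer would, in place of code of your own. Each camera call takes 0.05 s, during which the arm holds its last target. There are 200 camera calls.

## Working session

There is one attempt and no reset: what is moved stays moved. The work goes in short steps, Python scripts to look and compute and a tool call to move; the robot and the scene stay as the last step left them, time stands still between calls to the robot, and variables do not carry over. Pictures are saved under pics/ and viewed, at most 14 in all, crops included, and the job is handed in when it is done.

Besides the shell and the picture viewer there is one more tool, called after ">>>" as name(argument=value, ...) on one line, values as JSON. send_rows: Moves the arm, as the interface text tells. Its arguments: {"type":"object","properties":{"series":{"type":"array"}},"required":["series"]}

```bash
mkdir -p pics; ls; python3 - <<'E'
from bench import monitor,get_image,camera_info
import cv2
s=monitor.read_state();print(s)
for n in("scene","top"):
    i=get_image(n);cv2.imwrite(f"pics/{n}0.png",cv2.resize(i[:,:,::-1],(800,600),interpolation=cv2.INTER_CUBIC));cv2.imwrite(f"raw_{n}.png",i[:,:,::-1])
    print(n,camera_info(n))
E
```

```text
pics
{'clock': 0.0, 'joints': array([ 1.53063023e+00,  3.85564971e-01,  6.62376320e-03, -5.17022950e-04,
       -1.19400123e+00, -2.58600316e-01]), 'joint_vel': array([-1.91760948e-03, -1.03806531e-03,  5.39093530e-05,  3.01221016e-04,
       -1.01770794e-03,  2.79213370e-04]), 'joint_efforts': array([-2.42169881e-04, -3.92290986e+01,  1.88402635e+01,  4.18642849e+00,
       -4.65029996e-03, -2.88558489e-06]), 'position': array([183.76806584, 596.75789449, 230.21302561]), 'ee_rot': array([ 9.88848266e-01, -1.48922458e-01, -1.21879556e-04,  1.09285181e-03]), 'contact_force': array([-0.89237994, -0.23300981, -1.14256058]), 'wrist_torque': array([-0.00401291,  0.03118466,  0.02526051]), 'grasp_force': 0.0, 'gripper_width': 85.37678217852124}
scene {'intrinsics': array([[517.39837796,   0.        , 278.65625899],
       [  0.        , 517.39837796, 210.58550677],
       [  0.        ,   0.        ,   1.        ]]), 'R': array([[-0.63626032,  0.77114647,  0.02249273],
       [ 0.42849684,  0.37748992, -0.82090914],
       [-0.64153196, -0.51267385, -0.57061569]]), 't': array([ 336.78192754, -151.79961658, 1838.97288734])}
top {'intrinsics': array([[449.24569759,   0.        , 277.67587468],
       [  0.        , 449.24569759, 209.4794779 ],
       [  0.        ,   0.        ,   1.        ]]), 'R': array([[-0.02849564, -0.99954022,  0.010361  ],
       [-0.97963685,  0.02586434, -0.19910468],
       [ 0.19874515, -0.01582363, -0.97992345]]), 't': array([  10.84683837,  542.80170682, 1226.61641517])}
```

View pics/scene0.png

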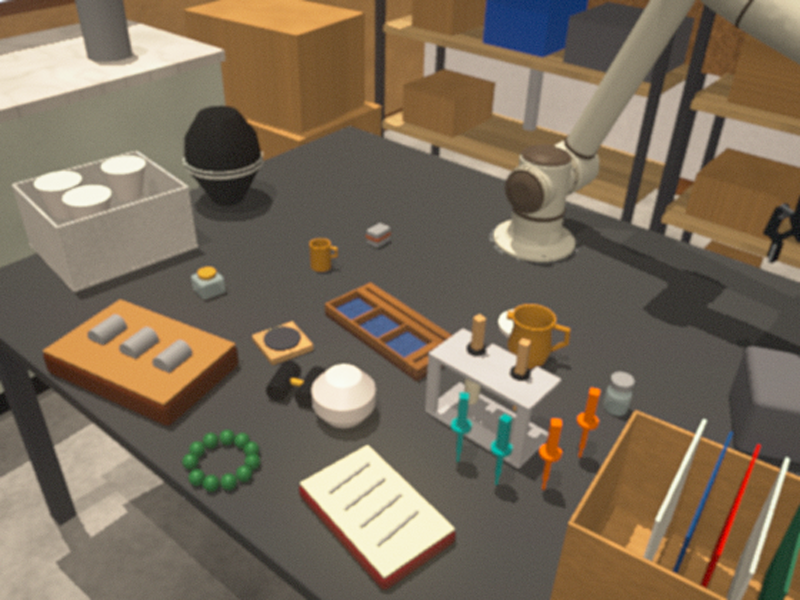

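View pics/top0.png

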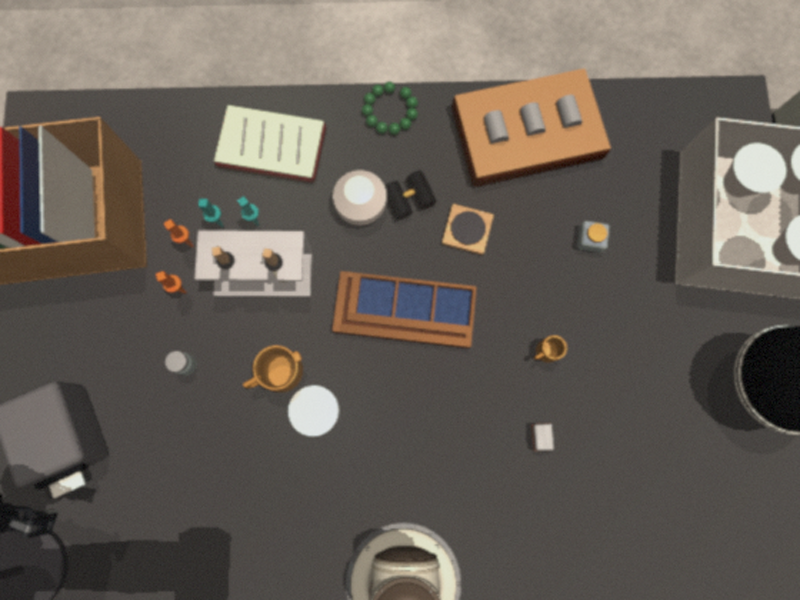

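The top view (800×600) shows the rack at (250,255) with tools at (223,258) and (272,260), the jug at (277,367), the case at (405,310) and one mug at (553,348). The orange picks at (175,232) and (168,282) and the turquoise ones at (208,210) and (248,208) are decoys. The candidates for the pick are those four and the two wooden-handled tools in the rack. By the description it is a rack tool, and a crop should tell brush from pick.

```bash
cat > h.py <<'E'
import numpy as np,cv2
from bench import monitor,get_image,camera_info
from scipy.spatial.transform import Rotation as Rn
def cast(ci,uv,z):
    uv=np.atleast_2d(np.float64(uv));R,t,K=ci["R"],ci["t"],ci["intrinsics"]
    d=(R.T@np.linalg.inv(K)@np.c_[uv,np.ones(len(uv))].T).T
    C=-R.T@t
    return C+d*((z-C[2])/d[:,2])[:,None]
def proj(ci,X):
    X=np.atleast_2d(np.float64(X));p=(ci["intrinsics"]@((ci["R"]@X.T).T+ci["t"]).T).T
    return p[:,:2]/p[:,2:]
def blobs(m,amin=30):
    n,l,s,c=cv2.connectedComponentsWithStats(m.astype(np.uint8))
    return [(s[i],c[i],l==i) for i in range(1,n) if s[i][4]>=amin]
E
python3 - <<'E'
from h import *
t=cv2.imread("raw_top.png");s=cv2.imread("raw_scene.png")
a=cv2.resize(s[215:335,285:445],(800,600),interpolation=cv2.INTER_CUBIC)
b=cv2.resize(t[150:300,125:345],(800,545),interpolation=cv2.INTER_CUBIC)
cv2.imwrite("pics/c1.png",a);cv2.imwrite("pics/c2.png",b)
ci=camera_info("top");hsv=cv2.cvtColor(t,cv2.COLOR_BGR2HSV)
och=cv2.inRange(hsv,(8,120,60),(28,255,255))
for st,c,m in blobs(och,25): print("ochre",st,c.round(1),cast(ci,c,0)[0].round())
E
```

```text
ochre [ 318   49  109   77 4810] [370.8  87.9] [ 938. -310.    0.]
ochre [   0   82  102  117 4005] [ 61.  156.2] [736. 647.   0.]
ochre [ 3 89  9  7 32] [ 7.9 91. ] [954. 827.   0.]
ochre [282 132   9   6  37] [286.1 134.6] [789. -37.   0.]
ochre [115 153  20  20 194] [124.  162.4] [712. 456.   0.]
ochre [412 157  13  12 121] [417.6 162.6] [ 689. -436.    0.]
ochre [109 190  21  15 202] [118.6 197.1] [604. 468.   0.]
ochre [ 233  190  100   53 2058] [276.5 221.7] [517.  -1.   0.]
ochre [374 235  23  18 313] [385.5 243.9] [ 442. -319.    0.]
ochre [170 242  41  32 947] [192.7 258.1] [416. 246.   0.]
```

View pics/c1.png

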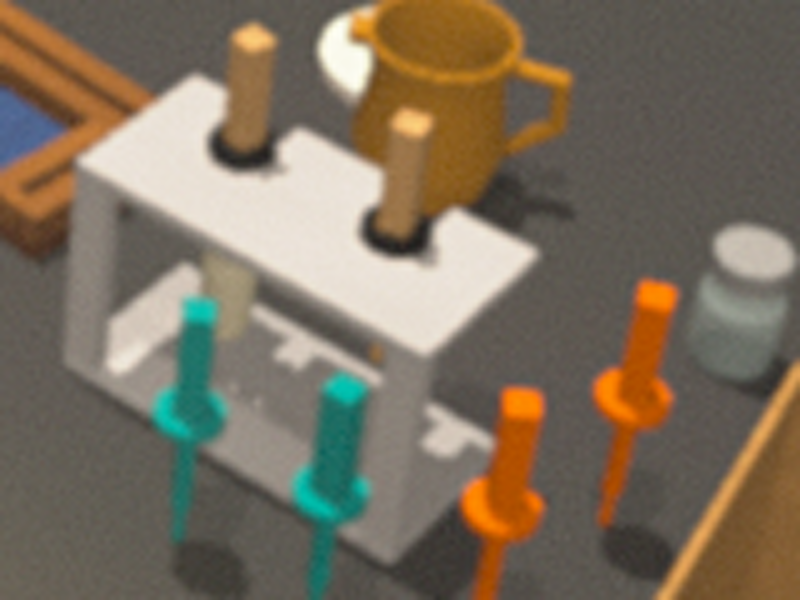

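View pics/c2.png

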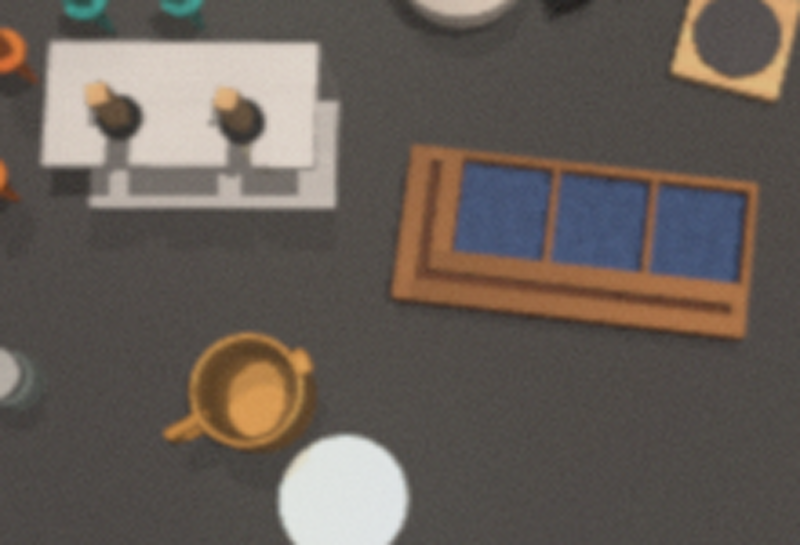

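The crops show the cream bristle head below the −y tool, so that is the brush. The +y tool, with a bare shaft and its tip showing at (376,352), is the pick. I'll compute positions next.

```bash
python3 - <<'E'
from h import *
ci=camera_info("top")
def c2(p): p=np.float64(p); return np.c_[125+(p[:,0]+.5)/3.636-.5,150+(p[:,1]+.5)/3.633-.5]
f=lambda n,p,z:print(n,cast(ci,c2(np.array(p)),z).round(1)[:,:2].tolist())
f("plate",[(50,40),(318,42),(313,168),(40,165)],135)
f("collars top pick,brush",[(116,117),(239,120)],138)
f("case top",[(414,145),(757,183),(744,333),(391,297)],30)
f("groove corner,start,end",[(424,276),(732,309),(436,160)],26)
f("jug rim",[(248,391)],98)
f("jug rim L,R,T,B",[(190,391),(306,391),(248,333),(248,450)],100)
f("jug handle end",[(170,434)],70)
R=Rn.from_quat(monitor.read_state()["ee_rot"]).as_matrix();w=camera_info("wrist")
p=monitor.read_state()["position"]
print("cam in tool",(R.T@(-w["R"].T@w["t"]-p)).round(1),(R.T@w["R"].T).round(3).tolist(),w["intrinsics"][0,0])
print("R",R.round(3).tolist())
# mug
print(cast(ci,[[385.5,243.9],[388,243]],60))
E
```

```text
plate [[672.1, 372.1], [665.5, 172.0], [568.5, 175.6], [576.0, 376.3]]
collars top pick,brush [[610.3, 320.7], [605.7, 229.9]]
case top [[610.5, 108.6], [571.9, -166.5], [450.8, -149.8], [487.1, 128.2]]
groove corner,start,end [[503.9, 102.2], [470.8, -141.7], [598.6, 91.3]]
jug rim [[409.0, 228.5]]
jug rim L,R,T,B [[410.0, 270.8], [407.6, 185.4], [452.0, 228.5], [365.5, 227.7]]
jug handle end [[381.0, 291.6]]
cam in tool [  85.8    0.4 -142.5] [[0.001, -0.945, -0.328], [1.0, 0.001, 0.0], [0.0, -0.328, 0.945]] 296.1799123848865
R [[0.956, -0.294, -0.0], [-0.294, -0.956, -0.002], [0.0, 0.002, -1.0]]
[[ 435.40272189 -303.28952158   60.        ]
 [ 437.74296232 -310.50884879   60.        ]]
```

>>> send_rows(series=[[[0,0,-43],[0,0,-0.131],85],[[0,0,-43],[0,0,-0.131],60],[[0,0,-43],[0,0,0],40],[[0,0,-43],[0,0,0],40],[[35.6,25.5,0],[0,0,0],40],[[35.6,25.5,0],[0,0,0],40],[[35.6,25.5,0],[0,0,0],40],[[35.6,25.5,0],[0,0,0],40]])

```text
clock: 0.9
position: [323.3, 488.9, 402.9]
ee_rot: [1.0, -0.018, -0.0, 0.0]
contact_force: [0.2, 0.8, -0.1]
gripper_width: 39.8
grasp_force: 0.0
```

>>> send_rows(series=[[[35.6,25.5,0],[0,0,0],40],[[35.6,25.5,0],[0,0,0],40],[[35.6,25.5,0],[0,0,0],40],[[35.6,25.5,0],[0,0,0],40],[[35.6,25.5,0],[0,0,0],40],[[35.6,25.5,0],[0,0,0],40],[[35.6,25.5,0],[0,0,0],40],[[35.6,25.5,0],[0,0,0],40]])

```text
clock: 1.7
position: [600.7, 274.5, 402.7]
ee_rot: [1.0, -0.018, -0.0, 0.0]
contact_force: [0.6, 0.4, 0.7]
gripper_width: 40.1
grasp_force: 0.0
```

>>> send_rows(series=[[[0,0,30],[0,0,0],40],[[0,0,30],[0,0,0],40],[[0,0,30],[0,0,0],40],[[0,0,30],[0,0,0],40],[[0,0,0],[0,0,0],40],[[0,0,0],[0,0,0],40]])

```text
clock: 2.3
position: [599.9, 275.7, 283.5]
ee_rot: [1.0, -0.018, -0.0, 0.001]
contact_force: [-0.3, 0.5, 0.5]
gripper_width: 40.1
grasp_force: 0.0
```

```bash
python3 - <<'E'
from h import *
ci=camera_info("wrist");i=get_image("wrist")[:,:,::-1];cv2.imwrite("raw_w1.png",i)
np.save("w1.npy",np.array([ci],dtype=object))
cv2.imwrite("pics/w1.png",cv2.resize(i,(800,600),interpolation=cv2.INTER_CUBIC))
t=get_image("top")[:,:,::-1];cv2.imwrite("raw_top2.png",t)
o=cv2.inRange(cv2.cvtColor(t,cv2.COLOR_BGR2HSV),(8,120,60),(28,255,255))
for s,c,m in blobs(o,25): print(s,c.round(1))
cv2.imwrite("pics/t2.png",cv2.resize(t[200:420,:200],(545,600),interpolation=cv2.INTER_CUBIC))
E
```

```text
[ 318   49  109   77 4773] [370.8  87.8]
[31 83 32  7 63] [46.  85.7]
[ 64  82   9  42 166] [ 69.1 104. ]
[ 3 89  9  8 36] [ 7.8 91.1]
[282 132   9   6  38] [286.2 134.6]
[412 157  13  12 122] [417.7 162.6]
[119 163  16   9  68] [125.6 167. ]
[109 190  21  15 199] [118.7 197.2]
[ 233  190  100   54 2059] [276.5 221.8]
[374 235  23  18 313] [385.5 243.9]
[170 242  42  32 952] [192.7 258.1]
```

View pics/w1.png

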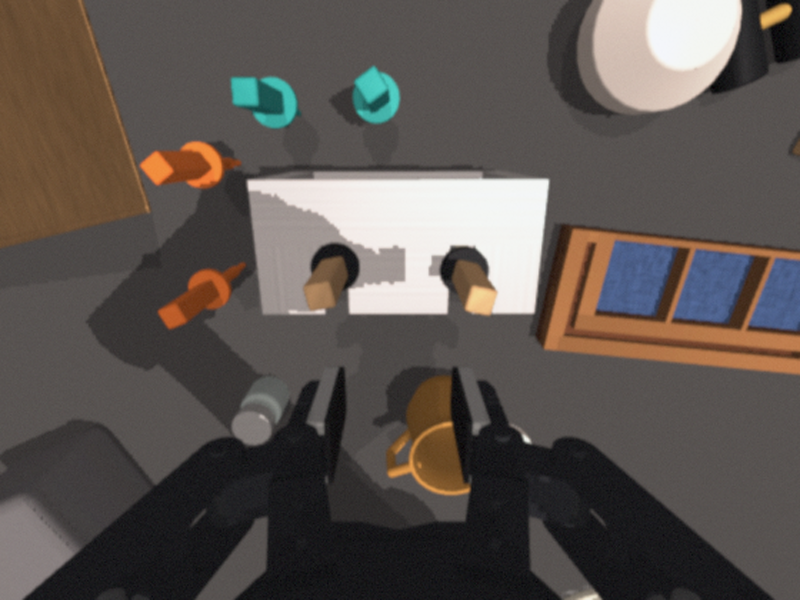

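View pics/t2.png

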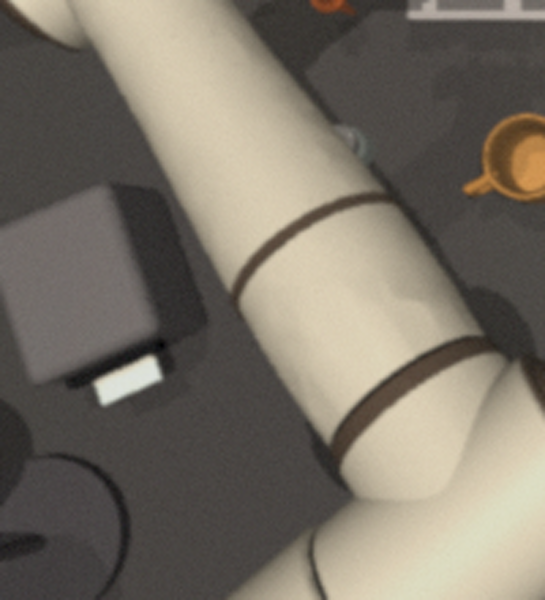

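The wrist view shows the rack plate from (248,180) to (548,314). The pick handle top is at (322,292) with its collar at (335,268), and the brush handle top is at (481,301) with its collar at (466,268). The top crop shows no hidden mug near the arm.

```bash
python3 - <<'E'
from h import *
ci=np.load("w1.npy",allow_pickle=True)[0]
g=lambda p:(np.float64(p)+.5)*.7-.5
f=lambda n,p,z:print(n,cast(ci,g(p),z).round(1)[:,:2].tolist())
f("plate",[(248,180),(548,180),(536,314),(262,314)],135)
f("collar",[(335,266),(465,268)],139)
f("tops",[(322,292),(481,301)],203)
f("slot fronts L(316,348) R(448,?)",[(325,314),(348,314),(448,314),(472,314)],135)
i=cv2.imread("raw_w1.png")
hs=cv2.cvtColor(i,cv2.COLOR_BGR2HSV)
for x0,x1 in((200,255),(305,355)):
    m=np.zeros(i.shape[:2],np.uint8);m[170:225,x0:x1]=cv2.inRange(hs,(8,60,90),(28,255,255))[170:225,x0:x1]
    s,c,b=max(blobs(m),key=lambda q:q[0][4]);print(s,c)
cv2.imwrite("pics/w1c.png",cv2.resize(i[160:230,200:370],(800,330),interpolation=cv2.INTER_CUBIC))
E
```

```text
plate [[671.3, 371.7], [664.2, 172.8], [568.9, 174.0], [576.2, 375.9]]
collar [[611.7, 318.4], [606.9, 227.5]]
tops [[613.5, 316.5], [605.1, 228.2]]
slot fronts L(316,348) R(448,?) [[574.5, 329.5], [573.9, 312.5], [571.2, 238.9], [570.6, 221.2]]
[212 180  30  38 775] [227.19612903 198.79741935]
[317 182  31  40 826] [331.56053269 201.76392252]
```

View pics/w1c.png

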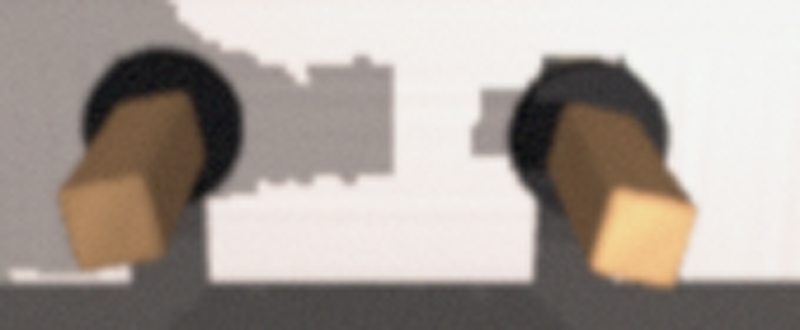

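The brush handle is turned about −0.21 rad to the rack and the pick's about +0.2. I'll go for the brush.

>>> send_rows(series=[[[3.8,23.6,0],[0,0,0],40],[[3.8,23.6,0],[0,0,0],40],[[0,0,0],[0,0,0.105],40],[[0,0,20],[0,0,0.105],40],[[0,0,30],[0,0,0],40],[[0,0,30],[0,0,0],40],[[0,0,16],[0,0,0],40],[[0,0,0],[0,0,0],40]])

```text
clock: 3.2
position: [604.9, 228.2, 186.3]
ee_rot: [0.992, -0.123, -0.001, 0.001]
contact_force: [-0.3, 0.2, -0.2]
gripper_width: 39.8
grasp_force: 0.0
```

```bash
python3 - <<'E'
from h import *
print(monitor.read_state()["position"],monitor.read_state()["ee_rot"])
i=get_image("wrist")[:,:,::-1]
cv2.imwrite("pics/w2.png",i)
E
```

```text
[604.92664269 228.1942759  186.26646007] [ 9.92390603e-01 -1.23122814e-01 -1.07675576e-03  7.09943301e-04]
```

View pics/w2.png

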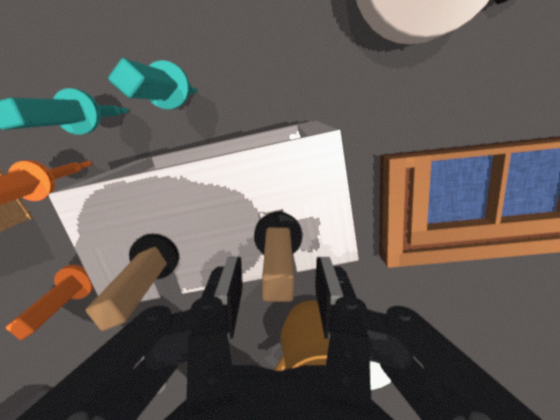

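The handle is centred at (279,290) between the fingers and square to them, so I'll lower 29 mm and close.

>>> send_rows(series=[[[1,0,15],[0,0,0],40],[[0,0,14],[0,0,0],40],[[0,0,0],[0,0,0],10],[[0,0,0],[0,0,0],10],[[0,0,0],[0,0,0],10],[[0,0,0],[0,0,0],10],[[0,0,0],[0,0,0],10]])

```text
clock: 3.95
position: [606.6, 228.2, 158.9]
ee_rot: [0.992, -0.123, 0.0, -0.0]
contact_force: [-0.5, 0.0, 0.4]
gripper_width: 15.4
grasp_force: 59.2
```

>>> send_rows(series=[[[0,0,-5],[0,0,0],10],[[-17.1,3.7,0],[0,0,0],10],[[-17.1,3.7,0],[0,0,0],10],[[-17.1,3.7,0],[0,0,0],10],[[-17.1,3.7,0],[0,0,0],10],[[0,0,-37],[0,0,0],10],[[0,0,-37],[0,0,0],10],[[0,0,-37],[0,0,0],10]])

```text
clock: 4.75
position: [536.2, 230.3, 276.3]
ee_rot: [0.992, -0.123, 0.0, -0.0]
contact_force: [0.2, 0.2, -1.1]
gripper_width: 15.3
grasp_force: 59.1
```

>>> send_rows(series=[[[-30.8,8.3,0],[0,0,0],10],[[-30.8,8.3,0],[0,0,0],10],[[-30.8,8.3,0],[0,0,0],10],[[-30.8,8.3,0],[0,0,0],10],[[0,0,0],[0,0,0],10]])

```text
clock: 5.25
position: [406.2, 227.7, 275.5]
ee_rot: [0.993, -0.122, 0.0, -0.001]
contact_force: [1.3, -0.1, -0.1]
gripper_width: 15.0
grasp_force: 59.3
```

```bash
python3 - <<'E'
from h import *
s=monitor.read_state();print(s["position"],s["contact_force"])
i=get_image("scene")[:,:,::-1]
cv2.imwrite("pics/s2.png",cv2.resize(i[150:330,280:480],(600,540),interpolation=cv2.INTER_CUBIC))
E
```

```text
[406.1564808  227.65552873 275.46842776] [ 1.26803325 -0.09027063 -0.1358921 ]
```

View pics/s2.png

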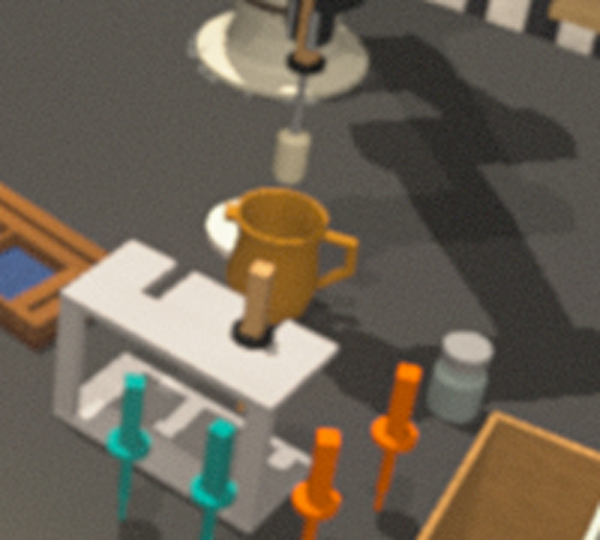

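The brush hangs straight from the gripper above the mouth of the jug (its head at (290,155)). I'll scrub now.

>>> send_rows(series=[[[2,0,35],[0,0,0],10],[[0,0,35],[0,0,0],10],[[0,0,30],[0,0,0],10],[[0,0,15],[0,0,0],10],[[0,0,8],[0,0,0],10],[[0,0,0],[0,0,0],10],[[0,0,0],[0,0,0],10],[[0,0,0],[0,0,0],10]])

```text
clock: 6.1
position: [411.6, 228.5, 152.5]
ee_rot: [0.992, -0.123, 0.001, -0.001]
contact_force: [0.1, -0.1, -0.3]
gripper_width: 15.3
grasp_force: 59.2
```

>>> send_rows(series=[[[0,0,3],[0,0,0],10],[[0,0,0],[0,0,0],10],[[0,0,0],[0,0,0],10],[[0,0,0],[0,0,0],10]])

```text
clock: 6.5
position: [410.9, 227.9, 148.5]
ee_rot: [0.992, -0.123, 0.0, -0.0]
contact_force: [0.1, 0.6, -0.1]
gripper_width: 15.3
grasp_force: 59.2
```

>>> send_rows(series=[[[0,0,-22],[0,0,0],10],[[0,0,-22],[0,0,0],10],[[0,0,-20],[0,0,0],10],[[0,0,0],[0,0,0],10],[[0,0,0],[0,0,0],10],[[0,0,0],[0,0,0],10],[[0,0,0],[0,0,0],10]])

```text
clock: 7.2
position: [410.4, 227.4, 211.2]
ee_rot: [0.992, -0.123, -0.001, 0.001]
contact_force: [-0.4, 1.1, -0.0]
gripper_width: 14.9
grasp_force: 59.2
```

>>> send_rows(series=[[[0,0,22],[0,0,0],10],[[0,0,22],[0,0,0],10],[[0,0,12],[0,0,0],10],[[0,0,8],[0,0,0],10],[[0,0,0],[0,0,0],10],[[0,0,0],[0,0,0],10],[[0,0,0],[0,0,0],10],[[0,0,0],[0,0,0],10]])

```text
clock: 8.0
position: [411.2, 228.2, 149.0]
ee_rot: [0.992, -0.123, 0.0, -0.001]
contact_force: [0.2, 0.6, -1.2]
gripper_width: 15.2
grasp_force: 59.2
```

>>> send_rows(series=[[[0,0,-42],[0,0,0],10],[[0,0,-42],[0,0,0],10],[[0,0,-42],[0,0,0],10],[[30.8,-8.3,0],[0,0,0],10],[[30.8,-8.3,0],[0,0,0],10],[[30.8,-8.3,0],[0,0,0],10],[[28.8,-8.3,0],[0,0,0],10],[[0,0,30],[0,0,0],10]])

```text
clock: 8.8
position: [541.9, 231.7, 247.7]
ee_rot: [0.992, -0.124, 0.005, -0.003]
contact_force: [1.0, 0.2, -1.2]
gripper_width: 15.3
grasp_force: 59.3
```

>>> send_rows(series=[[[0,0,40],[0,0,0],10],[[0,0,41],[0,0,0],10],[[0,0,0],[0,0,0],10],[[0,0,0],[0,0,0],10]])

```text
clock: 9.2
position: [537.1, 230.5, 164.2]
ee_rot: [0.992, -0.123, 0.0, 0.0]
contact_force: [0.2, 0.1, 0.5]
gripper_width: 15.5
grasp_force: 59.1
```

>>> send_rows(series=[[[17.1,-3.7,0],[0,0,0],10],[[17.1,-3.7,0],[0,0,0],10],[[17.1,-3.7,0],[0,0,0],10],[[17.1,-3.7,0],[0,0,0],10],[[0,0,3],[0,0,0],10],[[0,0,2],[0,0,0],10],[[0,0,0],[0,0,0],10],[[0,0,0],[0,0,0],10]])

```text
clock: 10.0
position: [606.0, 228.3, 159.2]
ee_rot: [0.992, -0.123, 0.0, -0.0]
contact_force: [-0.9, -0.5, -1.1]
gripper_width: 15.2
grasp_force: 59.2
```

>>> send_rows(series=[[[0,0,0],[0,0,0],40],[[0,0,0],[0,0,0],40],[[0,0,0],[0,0,0],40],[[0,0,-25],[0,0,0],40],[[0,0,-25],[0,0,0],40],[[0,0,-25],[0,0,0],40],[[-5.6,-29.7,0],[0,0,0],40],[[-5.6,-29.7,0],[0,0,0],40]])

```text
clock: 10.8
position: [610.6, 288.7, 235.2]
ee_rot: [0.992, -0.124, 0.001, -0.001]
contact_force: [0.2, 0.1, -1.2]
gripper_width: 40.0
grasp_force: 0.0
```

>>> send_rows(series=[[[-5.6,-29.7,0],[0,0,0],40],[[0,0,0],[0,0,-0.103],40],[[0,0,0],[0,0,-0.103],40],[[0,0,0],[0,0,-0.103],40],[[0,0,0],[0,0,-0.103],40],[[0,0,24],[0,0,0],40],[[0,0,24],[0,0,0],40],[[0,0,0],[0,0,0],40]])

```text
clock: 11.6
position: [609.9, 317.4, 181.1]
ee_rot: [0.997, 0.082, -0.004, 0.002]
contact_force: [0.3, 0.7, -1.2]
gripper_width: 40.2
grasp_force: 0.0
```

```bash
python3 - <<'E'
from h import *
print(monitor.read_state()["position"],monitor.read_state()["ee_rot"])
i=get_image("wrist")[:,:,::-1]
cv2.imwrite("pics/w3.png",i)
E
```

```text
[609.86587227 317.44104741 181.12941506] [ 0.99660659  0.08220839 -0.00371353  0.00181333]
```

View pics/w3.png

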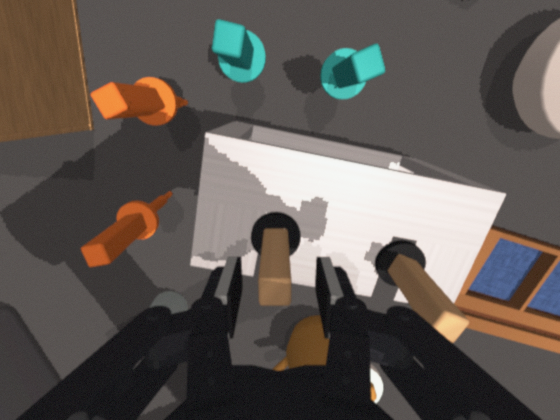

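The pick handle (275,275) is square to the fingers and about 2 mm left of centre, so I'll correct that and grip.

>>> send_rows(series=[[[1,-2,0],[0,0,0],40],[[0,0,0],[0,0,0],40],[[0,0,14],[0,0,0],40],[[0,0,13],[0,0,0],40],[[0,0,0],[0,0,0],40],[[0,0,0],[0,0,0],10],[[0,0,0],[0,0,0],10],[[0,0,0],[0,0,0],10]])

```text
clock: 12.45
position: [612.8, 320.9, 158.7]
ee_rot: [0.997, 0.083, 0.0, -0.0]
contact_force: [0.8, 0.2, -0.0]
gripper_width: 15.1
grasp_force: 59.5
```

>>> send_rows(series=[[[0,0,0],[0,0,0],10],[[0,0,0],[0,0,0],10],[[0,0,0],[0,0,0],10]])

```text
clock: 12.75
position: [612.6, 320.8, 158.4]
ee_rot: [0.997, 0.083, 0.0, -0.0]
contact_force: [0.0, -0.2, -1.1]
gripper_width: 15.2
grasp_force: 59.5
```

>>> send_rows(series=[[[0,0,-5],[0,0,0],10],[[-17.1,-3.5,0],[0,0,0],10],[[-17.1,-3.5,0],[0,0,0],10],[[-17.1,-3.5,0],[0,0,0],10],[[-17.1,-3.5,0],[0,0,0],10],[[0,0,-30],[0,0,0],10],[[0,0,-30],[0,0,0],10],[[0,0,0],[0,0,0],10]])

```text
clock: 13.55
position: [545.0, 324.9, 229.4]
ee_rot: [0.997, 0.083, 0.005, -0.003]
contact_force: [0.0, 0.5, 1.2]
gripper_width: 15.4
grasp_force: 59.7
```

>>> send_rows(series=[[[-9.9,41.9,0],[0,0,0],10],[[-9.9,41.9,0],[0,0,0],10],[[-9.9,41.9,0],[0,0,0],10],[[-9.9,41.9,0],[0,0,0],10],[[-9.9,41.9,0],[0,0,0],10],[[-9.9,41.9,0],[0,0,0],10],[[-9.9,41.9,0],[0,0,0],10],[[-9.9,41.9,0],[0,0,0],10]])

```text
clock: 14.35
position: [519.3, -22.0, 223.5]
ee_rot: [0.997, 0.083, 0.0, -0.0]
contact_force: [1.0, 1.0, -0.5]
gripper_width: 15.4
grasp_force: 59.7
```

>>> send_rows(series=[[[0,0,0],[0,0,0.1],10],[[0,0,0],[0,0,0.1],10],[[0,0,0],[0,0,0.1],10],[[0,0,0],[0,0,0],10],[[0,0,0],[0,0,0],10],[[0,0,0],[0,0,0],10]])

```text
clock: 14.95
position: [519.8, -20.3, 223.3]
ee_rot: [0.998, -0.067, -0.0, -0.0]
contact_force: [-0.1, -0.2, -0.6]
gripper_width: 15.3
grasp_force: 59.8
```

```bash
python3 - <<'E'
from h import *
ci=camera_info("wrist");i=get_image("wrist")[:,:,::-1];cv2.imwrite("raw_w4.png",i)
np.save("w4.npy",np.array([ci],dtype=object))
s=monitor.read_state();print(s["position"],s["ee_rot"])
cv2.imwrite("pics/w4.png",cv2.resize(i,(800,600),interpolation=cv2.INTER_CUBIC))
print("pred tip px*800/560",proj(ci,s["position"]-[0,0,103.5])/.7)
E
```

```text
[519.7899442  -20.23431695 223.28892567] [ 9.97773693e-01 -6.66907631e-02 -1.73906757e-05 -1.04801577e-05]
pred tip px*800/560 [[396.64265857 298.936303  ]]
```

View pics/w4.png

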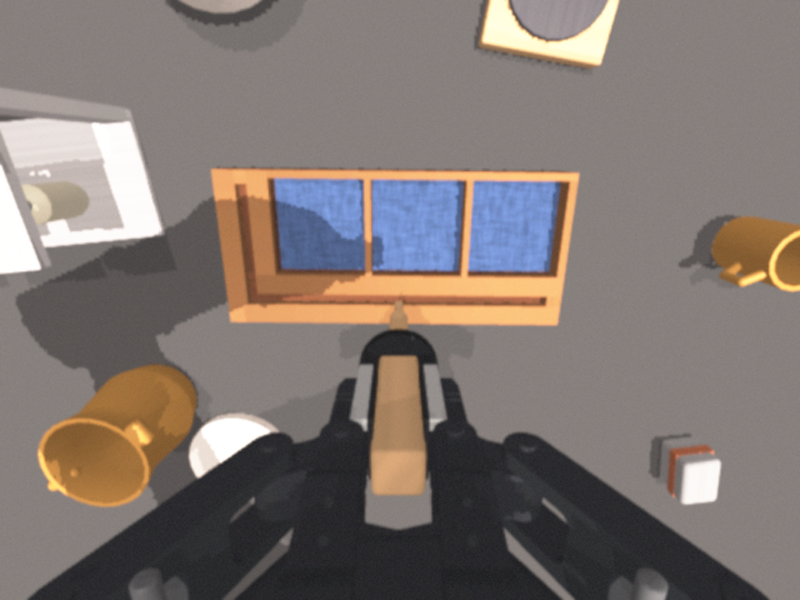

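The pick tip is at (398,298), where it was predicted (397,299). The case top spans (212,170), (578,173), (558,326) and (230,324), with the groove line near row 299. I'll fit its edges.

```bash
python3 - <<'E'
from h import *
ci=np.load("w4.npy",allow_pickle=True)[0];i=cv2.imread("raw_w4.png")
hs=cv2.cvtColor(i,cv2.COLOR_BGR2HSV)
m=((hs[:,:,0]>=5)&(hs[:,:,0]<=22)&(hs[:,:,1]>100)).astype(np.uint8)
# extend over cells: edges only used from outside
ys=lambda x,fn:fn(np.where(m[105:235,x])[0])+105
xs=lambda y,fn:fn(np.where(m[y,140:415])[0])+140
E={}
X=[*range(165,390,3)]
E['+x']=[(x,ys(x,np.min)-.5) for x in X]
E['-x']=[(x,ys(x,np.max)+.5) for x in [*range(172,235,3),*range(325,382,3)]]
Y=range(128,215,3)
E['+y']=[(xs(y,np.min)-.5,y) for y in Y];E['-y']=[(xs(y,np.max)+.5,y) for y in Y]
L={}
for k,p in E.items():
    P=cast(ci,p,30)[:,:2]
    for _ in range(3):
        c=P.mean(0);u,s,v=np.linalg.svd(P-c);r=(P-c)@v[1];P=P[abs(r)<max(1.,2*r.std())]
    d=v[0]*np.sign(v[0][1] if 'x' in k else v[0][0]);L[k]=(c,d)
    yaw=np.arctan2(-d[0],d[1]) if 'x' in k else np.arctan2(d[1],d[0])
    print(k,c.round(1),yaw.round(4),r.std().round(2),len(P))
def X2(a,b):
    A=np.c_[L[a][1],-L[b][1]];t=np.linalg.solve(A,L[b][0]-L[a][0]);return L[a][0]+t[0]*L[a][1]
C=np.array([X2('+x','+y'),X2('+x','-y'),X2('-x','-y'),X2('-x','+y')])
print(C.round(1).tolist(),[np.linalg.norm(C[j]-C[j-1]).round(1) for j in range(4)])
o=C.mean(0)
# groove floor dark line samples
gx=[]
gray=i.astype(float).sum(2)
for x in [*range(190,265,5),*range(295,378,5)]:
    col=gray[203:217,x]; w=np.clip(np.median(col)-15-col,0,None)
    if w.sum()>0: gx.append((x,203+(w*np.arange(14)).sum()/w.sum()))
G=cast(ci,gx,26)[:,:2]
for yaw in(-.134,-.130,-.126):
    R=np.array([[np.cos(yaw),-np.sin(yaw)],[np.sin(yaw),np.cos(yaw)]])
    print(yaw,o.round(1),"groove in case:",((G-o)@R)[::4].round(1).tolist())
    pts=np.array([[-41.5,-128],[-41.5,-66.25],[-41.5,-4.5],[-41.5,57.25],[-41.5,119],[5.25,119],[52,119]])
    print((pts@R.T+o).round(1).tolist())
E
```

```text
+x [592.5 -28. ] -0.1421 0.29 75
-x [467.7  -7.7] -0.1435 0.37 40
+y [554.  118.9] -0.1419 0.33 29
-y [ 517.1 -159.1] -0.1449 0.33 29
[[612.3, 110.5], [572.6, -167.2], [447.3, -148.9], [487.4, 128.4]] [np.float64(126.2), np.float64(280.5), np.float64(126.6), np.float64(280.2)]
-0.134 [529.9 -19.3] groove in case: [[-42.0, 104.3], [-42.2, 80.1], [-43.7, 55.9], [-43.7, 31.5], [-43.9, -29.3], [-44.1, -53.6], [-44.4, -78.0], [-44.4, -102.3]]
[[471.6, -140.6], [479.9, -79.4], [488.1, -18.2], [496.4, 43.0], [504.6, 104.2], [551.0, 97.9], [597.3, 91.7]]
-0.13 [529.9 -19.3] groove in case: [[-41.6, 104.5], [-41.9, 80.2], [-43.5, 56.0], [-43.5, 31.7], [-44.1, -29.1], [-44.3, -53.4], [-44.7, -77.8], [-44.8, -102.1]]
[[472.1, -140.8], [480.1, -79.6], [488.1, -18.4], [496.1, 42.9], [504.1, 104.1], [550.5, 98.0], [596.9, 92.0]]
-0.126 [529.9 -19.3] groove in case: [[-41.2, 104.7], [-41.6, 80.4], [-43.3, 56.2], [-43.4, 31.9], [-44.2, -28.9], [-44.5, -53.3], [-45.1, -77.6], [-45.2, -101.9]]
[[472.6, -141.1], [480.4, -79.8], [488.1, -18.5], [495.9, 42.7], [503.6, 104.0], [550.0, 98.1], [596.4, 92.2]]
```

>>> send_rows(series=[[[0,0,0],[0,0,0.0095],10],[[-7.9,30.7,0],[0,0,0],10],[[-7.9,30.7,0],[0,0,0],10],[[-7.9,30.7,0],[0,0,0],10],[[-7.9,30.7,0],[0,0,0],10],[[0,0,42],[0,0,0],10],[[0,0,42],[0,0,0],10],[[0,0,0],[0,0,0],10]])

```text
clock: 15.8
position: [467.8, -137.5, 135.4]
ee_rot: [0.997, -0.073, -0.005, 0.0]
contact_force: [0.0, 0.2, -0.0]
gripper_width: 15.2
grasp_force: 59.8
```

>>> send_rows(series=[[[0,0,0],[0,0,0],10],[[0,0,0],[0,0,0],10]])

```text
clock: 16.0
position: [472.4, -137.3, 141.3]
ee_rot: [0.997, -0.072, 0.002, 0.0]
contact_force: [-0.8, -0.7, 0.2]
gripper_width: 15.4
grasp_force: 59.8
```

```bash
cat >> h.py <<'E'
O=np.array([529.9,-19.3]);yaw=-.143
RC=np.array([[np.cos(yaw),-np.sin(yaw)],[np.sin(yaw),np.cos(yaw)]])
E
python3 - <<'E'
from h import *
s=monitor.read_state();ci=camera_info("wrist");i=get_image("wrist")[:,:,::-1]
print(s["position"],s["ee_rot"],"case",(s["position"][:2]-O)@RC)
p=proj(ci,s["position"]-[0,0,103.5])[0];print("tip px",p)
x,y=p.astype(int)
a=i[y-60:y+60,x-80:x+80].copy()
cv2.imwrite("pics/w5.png",cv2.resize(a,(800,600),interpolation=cv2.INTER_CUBIC));print("offset",x-80,y-60)
for z in(30,22):
  for cx in(-46,-37,-41.5): print(z,cx,((proj(ci,[*(RC@[cx,-110]+O),z])[0]-[x-80,y-60])*5).round(0),((proj(ci,[*(RC@[cx,-128]+O),z])[0]-[x-80,y-60])*5).round(0))
E
```

```text
[ 472.35191598 -137.25708571  141.25928464] [ 9.97430666e-01 -7.16199927e-02  1.62221555e-03  1.09606658e-04] case [ -40.15025212 -124.95444489]
tip px [277.71600525 209.65708297]
offset 197 149
30 -46 [322. 320.] [420. 320.]
30 -37 [321. 273.] [421. 273.]
30 -41.5 [321. 296.] [420. 296.]
22 -46 [324. 305.] [420. 305.]
22 -37 [323. 259.] [420. 259.]
22 -41.5 [324. 282.] [420. 282.]
```

View pics/w5.png

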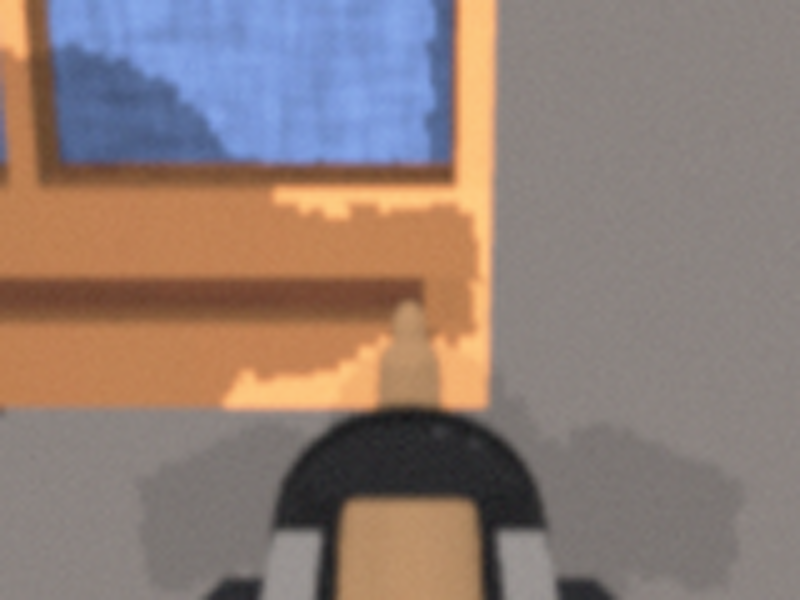

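The groove opening spans crop rows 277–322 and ends at column 424, against my predicted 273–320 and 420, so the case fit holds within 1 mm. I'll let the arm settle and read again.

>>> send_rows(series=[[[0,0,0],[0,0,0],10],[[0,0,0],[0,0,0],10],[[0,0,0],[0,0,0],10]])

```text
clock: 16.35
position: [471.1, -137.3, 139.9]
ee_rot: [0.997, -0.072, 0.001, -0.0]
contact_force: [0.7, 0.0, -0.5]
gripper_width: 15.5
grasp_force: 59.8
```

```bash
python3 - <<'E'
from h import *
s=monitor.read_state();print(s["position"],s["ee_rot"],"case",(s["position"][:2]-O)@RC)
E
```

```text
[ 471.10180231 -137.25381862  139.90975235] [ 9.97406067e-01 -7.19780146e-02  5.48642962e-04 -5.26948715e-05] case [ -41.38807137 -125.12936876]
```

>>> send_rows(series=[[[-0.3,-1,3],[0,0,0],10],[[0,0,3],[0,0,0],10],[[0,0,3],[0,0,0],10],[[0,0,2.5],[0,0,0],10],[[0,0,0],[0,0,0],10],[[0,0,0],[0,0,0],10],[[0,0,0],[0,0,0],10],[[0,0,0],[0,0,0],10]])

```text
clock: 17.15
position: [470.7, -136.3, 127.9]
ee_rot: [0.997, -0.072, 0.0, 0.0]
contact_force: [1.0, -0.3, -1.2]
gripper_width: 15.6
grasp_force: 59.8
```

```bash
python3 - <<'E'
from h import *
s=monitor.read_state();ci=camera_info("wrist");i=get_image("wrist")[:,:,::-1]
print(s["position"],s["ee_rot"],s["contact_force"],"case",(s["position"][:2]-O)@RC)
x,y=proj(ci,s["position"]-[0,0,103.5])[0].astype(int)
cv2.imwrite("pics/w6.png",cv2.resize(i[y-40:y+40,x-60:x+46],(795,600),interpolation=cv2.INTER_CUBIC))
E
```

```text
[ 470.70808444 -136.32746529  127.88273246] [ 9.97398118e-01 -7.20901849e-02  1.27506295e-05  2.22837837e-06] [ 0.97559872 -0.33176704 -1.17471673] case [ -41.90978804 -124.26858077]
```

View pics/w6.png

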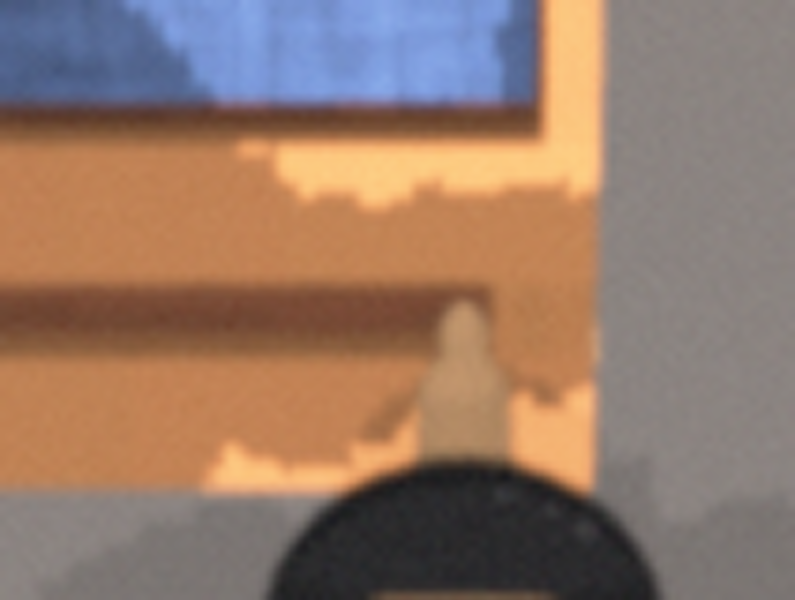

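The tip stands in the groove at crop (465,315), clear of the walls and at the start end. I'll draw it along at about 2.8 cm/s.

>>> send_rows(series=[[[0,0,1.2],[0,0,0],10],[[0,-1.5,0],[0,0,0],10],[[0,-2.8,0],[0,0,0],10],[[0,-2.8,0],[0,0,0],10],[[0,-2.8,0],[0,0,0],10],[[0,-2.8,0],[0,0,0],10],[[0,-2.8,0],[0,0,0],10],[[0,-2.8,0],[0,0,0],10]])

```text
clock: 18.0
position: [473.4, -117.9, 126.6]
ee_rot: [0.997, -0.072, -0.0, 0.0]
contact_force: [0.0, 0.1, 0.0]
gripper_width: 15.1
grasp_force: 59.8
```

>>> send_rows(series=[[[0,-2.8,0],[0,0,0],10],[[0,-2.8,0],[0,0,0],10],[[0,-2.8,0],[0,0,0],10],[[0,-2.8,0],[0,0,0],10],[[0,-2.8,0],[0,0,0],10],[[0,-2.8,0],[0,0,0],10],[[0,-2.8,0],[0,0,0],10],[[0,-2.8,0],[0,0,0],10]])

```text
clock: 18.8
position: [476.6, -95.8, 126.6]
ee_rot: [0.997, -0.072, 0.0, -0.0]
contact_force: [-0.2, 0.4, -0.6]
gripper_width: 15.7
grasp_force: 59.8
```

>>> send_rows(series=[[[0,-2.8,0],[0,0,0],10],[[0,-2.8,0],[0,0,0],10],[[0,-2.8,0],[0,0,0],10],[[0,-2.8,0],[0,0,0],10],[[0,-2.8,0],[0,0,0],10],[[0,-2.8,0],[0,0,0],10],[[0,-2.8,0],[0,0,0],10],[[0,-2.8,0],[0,0,0],10]])

```text
clock: 19.6
position: [479.8, -73.6, 126.6]
ee_rot: [0.997, -0.072, 0.0, 0.0]
contact_force: [0.2, 0.3, -0.5]
gripper_width: 15.2
grasp_force: 59.8
```

```bash
cat > g.py <<'E'
from h import *
s=monitor.read_state();ci=camera_info("wrist");i=get_image("wrist")[:,:,::-1]
p=(s["position"][:2]-O)@RC
print(s["position"],s["contact_force"],s["wrist_torque"].round(2),"case",p)
# groove opening edges ahead of the tip (case +y): dark band rows along a line at z=30
g=i.astype(float).sum(2)
for ah in(15,25):
    cx=np.arange(-54,-28,.25);q=np.array([[*(RC@[c,p[1]+ah]+O),30] for c in cx])
    uv=proj(ci,q).astype(np.float32);v=cv2.remap(g.astype(np.float32),uv[:,:1],uv[:,1:],cv2.INTER_LINEAR)[:,0]
    print(ah,dict(zip(cx[::4],v[::4].astype(int))))
E
python3 g.py
```

```text
[479.83417836 -73.62972406 126.60600982] [ 0.20422002  0.3020237  -0.47126315] [-0.01 -0.01  0.  ] case [-41.81209633 -60.91021272]
15 {np.float64(-54.0): np.int64(383), np.float64(-53.0): np.int64(387), np.float64(-52.0): np.int64(383), np.float64(-51.0): np.int64(382), np.float64(-50.0): np.int64(381), np.float64(-49.0): np.int64(382), np.float64(-48.0): np.int64(378), np.float64(-47.0): np.int64(357), np.float64(-46.0): np.int64(309), np.float64(-45.0): np.int64(273), np.float64(-44.0): np.int64(264), np.float64(-43.0): np.int64(244), np.float64(-42.0): np.int64(230), np.float64(-41.0): np.int64(218), np.float64(-40.0): np.int64(231), np.float64(-39.0): np.int64(235), np.float64(-38.0): np.int64(268), np.float64(-37.0): np.int64(334), np.float64(-36.0): np.int64(376), np.float64(-35.0): np.int64(380), np.float64(-34.0): np.int64(380), np.float64(-33.0): np.int64(380), np.float64(-32.0): np.int64(389), np.float64(-31.0): np.int64(381), np.float64(-30.0): np.int64(380), np.float64(-29.0): np.int64(386)}
25 {np.float64(-54.0): np.int64(376), np.float64(-53.0): np.int64(381), np.float64(-52.0): np.int64(378), np.float64(-51.0): np.int64(381), np.float64(-50.0): np.int64(382), np.float64(-49.0): np.int64(385), np.float64(-48.0): np.int64(378), np.float64(-47.0): np.int64(357), np.float64(-46.0): np.int64(313), np.float64(-45.0): np.int64(279), np.float64(-44.0): np.int64(263), np.float64(-43.0): np.int64(239), np.float64(-42.0): np.int64(231), np.float64(-41.0): np.int64(230), np.float64(-40.0): np.int64(229), np.float64(-39.0): np.int64(234), np.float64(-38.0): np.int64(270), np.float64(-37.0): np.int64(335), np.float64(-36.0): np.int64(374), np.float64(-35.0): np.int64(376), np.float64(-34.0): np.int64(382), np.float64(-33.0): np.int64(376), np.float64(-32.0): np.int64(379), np.float64(-31.0): np.int64(381), np.float64(-30.0): np.int64(377), np.float64(-29.0): np.int64(381)}
```

The groove edges at −46.3 and −37.3 put its centre at −41.8, and the tip is at −41.8. I'll carry on.

>>> send_rows(series=[[[0,-2.8,0],[0,0,0],10],[[0,-2.8,0],[0,0,0],10],[[0,-2.8,0],[0,0,0],10],[[0,-2.8,0],[0,0,0],10],[[0,-2.8,0],[0,0,0],10],[[0,-2.8,0],[0,0,0],10],[[0,-2.8,0],[0,0,0],10],[[0,-2.8,0],[0,0,0],10]])

```text
clock: 20.45
position: [483.1, -51.5, 126.6]
ee_rot: [0.997, -0.072, 0.0, -0.0]
contact_force: [0.3, 0.3, 0.7]
gripper_width: 14.8
grasp_force: 59.8
```

>>> send_rows(series=[[[0,-2.8,0],[0,0,0],10],[[0,-2.8,0],[0,0,0],10],[[0,-2.8,0],[0,0,0],10],[[0,-2.8,0],[0,0,0],10],[[0,-2.8,0],[0,0,0],10],[[0,-2.8,0],[0,0,0],10],[[0,-2.8,0],[0,0,0],10],[[0,-2.8,0],[0,0,0],10]])

```text
clock: 21.25
position: [486.3, -29.3, 126.6]
ee_rot: [0.997, -0.072, -0.0, 0.0]
contact_force: [-0.4, -0.1, -0.2]
gripper_width: 15.3
grasp_force: 59.8
```

>>> send_rows(series=[[[0,-2.8,0],[0,0,0],10],[[0,-2.8,0],[0,0,0],10],[[0,-2.8,0],[0,0,0],10],[[0,-2.8,0],[0,0,0],10],[[0,-2.8,0],[0,0,0],10],[[0,-2.8,0],[0,0,0],10],[[0,-2.8,0],[0,0,0],10],[[0,-2.8,0],[0,0,0],10]])

```text
clock: 22.05
position: [489.5, -7.2, 126.6]
ee_rot: [0.997, -0.072, -0.0, 0.0]
contact_force: [-0.8, -0.8, -0.2]
gripper_width: 15.3
grasp_force: 59.8
```

>>> send_rows(series=[[[0,-2.8,0],[0,0,0],10],[[0,-2.8,0],[0,0,0],10],[[0,-2.8,0],[0,0,0],10],[[0,-2.8,0],[0,0,0],10],[[0,-2.8,0],[0,0,0],10],[[0,-2.8,0],[0,0,0],10],[[0,-2.8,0],[0,0,0],10],[[0,-2.8,0],[0,0,0],10]])

```text
clock: 22.85
position: [492.7, 15.1, 126.6]
ee_rot: [0.997, -0.072, 0.0, -0.0]
contact_force: [-0.7, -0.1, -0.3]
gripper_width: 15.5
grasp_force: 59.8
```

```bash
sed -i 's/print(ah,dict.*/h=(v.min()+np.median(v))\/2; b=cx[v<h]; print(ah,b.min(),b.max())/' g.py; python3 g.py
```

```text
[492.69962637  15.0536088  126.61858635] [-0.72883238 -0.12118052 -0.29974907] [-0.06 -0.03 -0.04] case [-41.71650645  28.70141679]
15 -46.0 -37.5
25 -46.0 -37.5
```

>>> send_rows(series=[[[0,-2.8,0],[0,0,0],10],[[0,-2.8,0],[0,0,0],10],[[0,-2.8,0],[0,0,0],10],[[0,-2.8,0],[0,0,0],10],[[0,-2.8,0],[0,0,0],10],[[0,-2.8,0],[0,0,0],10],[[0,-2.8,0],[0,0,0],10],[[0,-2.8,0],[0,0,0],10]])

```text
clock: 23.7
position: [495.9, 37.2, 126.6]
ee_rot: [0.997, -0.072, -0.0, -0.0]
contact_force: [-0.0, 0.1, -0.6]
gripper_width: 15.4
grasp_force: 59.8
```

>>> send_rows(series=[[[0,-2.8,0],[0,0,0],10],[[0,-2.8,0],[0,0,0],10],[[0,-2.8,0],[0,0,0],10],[[0,-2.8,0],[0,0,0],10],[[0,-2.8,0],[0,0,0],10],[[0,-2.8,0],[0,0,0],10],[[0,-2.8,0],[0,0,0],10],[[0,-2.8,0],[0,0,0],10]])

```text
clock: 24.5
position: [499.2, 59.4, 126.6]
ee_rot: [0.997, -0.072, 0.0, 0.0]
contact_force: [0.1, -0.3, -0.9]
gripper_width: 14.9
grasp_force: 59.8
```

>>> send_rows(series=[[[0,-2.8,0],[0,0,0],10],[[0,-2.8,0],[0,0,0],10],[[0,-2.8,0],[0,0,0],10],[[0,-2.8,0],[0,0,0],10],[[0,-2.8,0],[0,0,0],10],[[0,-2.8,0],[0,0,0],10],[[0,-2.8,0],[0,0,0],10],[[0,-2.8,0],[0,0,0],10]])

```text
clock: 25.3
position: [502.3, 81.5, 126.6]
ee_rot: [0.997, -0.072, -0.0, 0.0]
contact_force: [0.6, -0.2, 0.2]
gripper_width: 15.4
grasp_force: 59.8
```

>>> send_rows(series=[[[0,-2.8,0],[0,0,0],10],[[0,-2.8,0],[0,0,0],10],[[0,-2.8,0],[0,0,0],10],[[0,-2.8,0],[0,0,0],10],[[0,-2.5,0],[0,0,0],10],[[0,-2,0],[0,0,0],10],[[0,0,0],[0,0,0],10],[[0,0,0],[0,0,0],10]])

```text
clock: 26.1
position: [504.6, 96.9, 126.6]
ee_rot: [0.997, -0.072, -0.0, 0.0]
contact_force: [-0.6, -0.0, -0.1]
gripper_width: 15.5
grasp_force: 59.8
```

```bash
cat > g2.py <<'E'
from h import *
s=monitor.read_state();ci=camera_info("wrist");i=get_image("wrist")[:,:,::-1]
p=(s["position"][:2]-O)@RC
print(s["position"],s["contact_force"],"case",p)
g=i.astype(float).sum(2)
for ah in(20,35,50):
    cy=np.arange(105,133,.25);q=np.array([[*(RC@[p[0]+ah,c]+O),30] for c in cy])
    uv=proj(ci,q).astype(np.float32);v=cv2.remap(g.astype(np.float32),uv[:,:1],uv[:,1:],cv2.INTER_LINEAR)[:,0]
    print(ah,v[::4].astype(int).tolist())
E
python3 g2.py
```

```text
[504.55769719  96.85604652 126.61194003] [-0.63586869 -0.01604121 -0.1206763 ] case [-41.63739347 111.35882057]
20 [399, 397, 398, 397, 399, 402, 401, 395, 393, 355, 272, 247, 262, 264, 273, 286, 291, 281, 312, 387, 427, 434, 430, 433, 435, 432, 424, 393]
35 [442, 435, 437, 438, 439, 435, 438, 437, 433, 390, 279, 251, 263, 259, 258, 264, 250, 258, 289, 378, 428, 433, 432, 433, 431, 436, 431, 434]
50 [443, 445, 440, 439, 441, 439, 431, 439, 428, 385, 272, 255, 268, 274, 272, 267, 262, 259, 286, 391, 430, 428, 429, 434, 428, 431, 425, 426]
```

>>> send_rows(series=[[[0,-2.5,0],[0,0,0],10],[[0,-2.6,0],[0,0,0],10],[[0,-2.5,0],[0,0,0],10],[[0,0,0],[0,0,0],10],[[0,0,0],[0,0,0],10],[[0,0,0],[0,0,0],10]])

```text
clock: 26.75
position: [505.6, 104.4, 126.6]
ee_rot: [0.997, -0.072, -0.0, 0.0]
contact_force: [-0.3, 0.8, -0.8]
gripper_width: 15.3
grasp_force: 59.8
```

```bash
python3 g2.py|head -1
```

```text
[505.63720939 104.36331844 126.5821246 ] [-0.34861017  0.78616072 -0.76329318] case [-41.63878476 118.94330977]
```

>>> send_rows(series=[[[2.8,0,0],[0,0,0],10],[[2.8,0,0],[0,0,0],10],[[2.8,0,0],[0,0,0],10],[[2.8,0,0],[0,0,0],10],[[2.8,0,0],[0,0,0],10],[[2.8,0,0],[0,0,0],10],[[2.8,0,0],[0,0,0],10],[[2.8,0,0],[0,0,0],10]])

```text
clock: 27.6
position: [528.1, 101.1, 126.6]
ee_rot: [0.997, -0.072, -0.0, 0.0]
contact_force: [-0.3, 0.2, -0.4]
gripper_width: 15.5
grasp_force: 59.8
```

>>> send_rows(series=[[[2.8,0,0],[0,0,0],10],[[2.8,0,0],[0,0,0],10],[[2.8,0,0],[0,0,0],10],[[2.8,0,0],[0,0,0],10],[[2.8,0,0],[0,0,0],10],[[2.8,0,0],[0,0,0],10],[[2.8,0,0],[0,0,0],10],[[2.8,0,0],[0,0,0],10]])

```text
clock: 28.4
position: [550.3, 97.9, 126.6]
ee_rot: [0.997, -0.072, 0.0, 0.0]
contact_force: [0.4, 0.3, -1.4]
gripper_width: 14.9
grasp_force: 59.8
```

>>> send_rows(series=[[[2.8,0,0],[0,0,0],10],[[2.8,0,0],[0,0,0],10],[[2.8,0,0],[0,0,0],10],[[2.8,0,0],[0,0,0],10],[[2.8,0,0],[0,0,0],10],[[2.8,0,0],[0,0,0],10],[[2.8,0,0],[0,0,0],10],[[2.8,0,0],[0,0,0],10]])

```text
clock: 29.2
position: [572.4, 94.6, 126.6]
ee_rot: [0.997, -0.072, -0.0, 0.0]
contact_force: [0.0, -0.7, -0.7]
gripper_width: 15.4
grasp_force: 59.8
```

>>> send_rows(series=[[[2.8,0,0],[0,0,0],10],[[2.8,0,0],[0,0,0],10],[[2.8,0,0],[0,0,0],10],[[2.8,0,0],[0,0,0],10],[[2.8,0,0],[0,0,0],10],[[2.8,0,0],[0,0,0],10],[[2.8,0,0],[0,0,0],10],[[2.8,0,0],[0,0,0],10]])

```text
clock: 30.0
position: [594.6, 91.4, 126.6]
ee_rot: [0.997, -0.072, -0.0, 0.0]
contact_force: [-0.3, 0.3, -0.9]
gripper_width: 14.9
grasp_force: 59.8
```

>>> send_rows(series=[[[1,0,0],[0,0,0],10],[[0,0,0],[0,0,0],10],[[0,0,0],[0,0,0],10],[[0,0,0],[0,0,0],10]])

```text
clock: 30.4
position: [595.2, 91.3, 126.6]
ee_rot: [0.997, -0.072, -0.0, 0.0]
contact_force: [0.8, -0.1, -0.9]
gripper_width: 15.1
grasp_force: 59.8
```

```bash
python3 g2.py|head -1
```

```text
[595.23658994  91.33594096 126.62127653] [ 0.76412051 -0.0658802  -0.93251005] case [ 48.90261933 118.81799207]
```

The groove is done. Now I'll hang the pick up again.

>>> send_rows(series=[[[0,0,-33],[0,0,0],10],[[0,0,-34],[0,0,0],10],[[0,0,-33],[0,0,0],10],[[-29.7,4.3,0],[0,0,0],10],[[-29.7,4.3,0],[0,0,0],10],[[0,0,0],[0,0,0],10]])

```text
clock: 31.05
position: [532.2, 91.0, 227.2]
ee_rot: [0.997, -0.072, -0.001, -0.0]
contact_force: [1.0, 0.3, 0.5]
gripper_width: 15.3
grasp_force: 59.8
```

>>> send_rows(series=[[[-5.2,-46.1,0],[0,0,0],10],[[-5.2,-46.1,0],[0,0,0],10],[[-5.2,-46.1,0],[0,0,0],10],[[-5.2,-46.1,0],[0,0,0],10],[[-5.2,-46.1,0],[0,0,0],10],[[0,0,0],[0,0,0],10]])

```text
clock: 31.65
position: [543.0, 328.5, 225.4]
ee_rot: [0.998, -0.07, 0.0, -0.0]
contact_force: [-0.7, 0.0, -0.3]
gripper_width: 15.5
grasp_force: 59.8
```

>>> send_rows(series=[[[0,0,21],[0,0,0],10],[[0,0,21],[0,0,0],10],[[0,0,21],[0,0,0],10],[[0,0,0],[0,0,0],10],[[0,0,0],[0,0,0],10],[[0,0,0],[0,0,0],10]])

```text
clock: 32.25
position: [543.7, 323.6, 165.1]
ee_rot: [0.997, -0.072, 0.001, -0.001]
contact_force: [0.5, 0.6, 0.5]
gripper_width: 15.3
grasp_force: 59.8
```

>>> send_rows(series=[[[17.1,-1.9,0],[0,0,0],10],[[17.1,-1.9,0],[0,0,0],10],[[17.1,-1.9,0],[0,0,0],10],[[17.1,-1.9,0],[0,0,0],10],[[0,0,2.5],[0,0,0],10],[[0,0,2],[0,0,0],10],[[0,0,0],[0,0,0],10],[[0,0,0],[0,0,0],10]])

```text
clock: 33.05
position: [611.0, 321.1, 159.6]
ee_rot: [0.997, -0.072, 0.0, -0.0]
contact_force: [0.2, -0.4, -0.4]
gripper_width: 15.5
grasp_force: 59.8
```

>>> send_rows(series=[[[1,0,0.8],[0,0,0],10],[[0,0,0],[0,0,0],40],[[0,0,0],[0,0,0],40],[[0,0,0],[0,0,0],40],[[0,0,-30],[0,0,0],40],[[0,0,-40],[0,0,0],40],[[0,0,-40],[0,0,0],40],[[0,0,0],[0,0,0],40]])

```text
clock: 33.85
position: [615.2, 321.9, 276.5]
ee_rot: [0.997, -0.072, 0.006, -0.004]
contact_force: [0.2, -0.3, 0.8]
gripper_width: 39.9
grasp_force: 0.0
```

```bash
python3 - <<'E'
from h import *
s=monitor.read_state();ci=camera_info("wrist");i=get_image("wrist")[:,:,::-1];cv2.imwrite("raw_w7.png",i)
hs=cv2.cvtColor(i,cv2.COLOR_BGR2HSV)
# collars: dark blobs on plate
d=(hs[:,:,2]<60).astype(np.uint8)
for st,c,m in blobs(d,150): 
    if 100<c[1]<300: print("dark",st,c.round(1),cast(ci,[(st[0]+st[2]/2-.5,st[1]+st[2]/2)],141).round(1))
w=((hs[:,:,0]>=8)&(hs[:,:,0]<=24)&(hs[:,:,1]>70)&(hs[:,:,2]>60)).astype(np.uint8)
for st,c,m in blobs(w,150): print("wood",st,c.round(1))
print("proj pick collar",proj(ci,[[611.5,319.5,138],[606,228.3,138],[611.5,319.5,203],[606,228.3,203]]).round())
c=camera_info("top");t=get_image("top")[:,:,::-1];cv2.imwrite("raw_top3.png",t)
o=cv2.inRange(cv2.cvtColor(t,cv2.COLOR_BGR2HSV),(8,120,60),(28,255,255))
for st,p,m in blobs(o,25): print(st,p.round(1),cast(c,p,60)[0].round())
sc=get_image("scene")[:,:,::-1];cv2.imwrite("raw_s3.png",sc)
o=cv2.inRange(cv2.cvtColor(sc,cv2.COLOR_BGR2HSV),(8,150,60),(24,255,255))
for st,p,m in blobs(o,40): print("scene",st,p.round(1))
A=cv2.resize(sc[100:380,150:450],(400,373));B=cv2.resize(i,(400,300))
C=np.zeros((373,800,3),np.uint8);C[:,:400]=A;C[:300,400:]=B
cv2.imwrite("pics/last_candidate.png",C)
E
```

```text
dark [358 181  33  33 383] [369.4 193.4] [[604.9 229.5 141. ]]
dark [265 188  32  27 386] [280.  198.4] [[611. 321. 141.]]
wood [    0     0   143   236 23496] [ 54.9 115.4]
wood [ 146  124   56   37 1298] [174.2 142.9]
wood [ 421  154  139   92 7576] [484.9 206.7]
wood [ 367  190   43   41 1071] [388.1 210. ]
wood [271 197  21  41 775] [281.2 217.5]
wood [ 163  203   47   55 1229] [186.9 230.7]
wood [ 346  268   45   46 1200] [368.7 289.8]
wood [   0  331   28   82 1198] [  9.  374.8]
proj pick collar [[282. 202.]
 [374. 195.]
 [282. 227.]
 [399. 218.]]
[ 318   49  109   77 4780] [370.8  87.8] [ 908. -295.   60.]
[31 83 30 10 68] [45.3 86.1] [936. 680.  60.]
[ 3 89  9  7 30] [ 7.8 91.3] [922. 790.  60.]
[282 132   9   6  36] [286.1 134.8] [765. -35.  60.]
[412 157  13  12 121] [417.6 162.6] [ 670. -415.   60.]
[120 164  15   9  54] [125.7 167.5] [677. 431.  60.]
[109 190  21  15 204] [118.6 197.2] [589. 447.  60.]
[ 233  190  100   53 2056] [276.5 221.8] [506.   0.  60.]
[375 217  24  19 314] [387. 226.] [ 486. -311.   60.]
[170 242  41  33 950] [192.7 258.1] [410. 235.  60.]
scene [ 129    0  138  111 8083] [204.3  44.4]
scene [287   0  43  24 517] [306.5  10. ]
scene [325   0  14  13  70] [332.    5.4]
scene [ 492    0   68   83 3898] [531.2  36.2]
scene [482   9   8  28  48] [485.8  19.9]
scene [270  49  62  45 836] [303.1  72. ]
scene [ 473  106   87   62 3016] [520.8 135.2]
scene [496 170  37  16 172] [514.3 177.3]
scene [203 172  20  24 345] [211.4 183. ]
scene [138 187  13   8  84] [144.4 190.5]
scene [ 228  198   87   64 1542] [273.9 226.3]
scene [  31  210  135   87 5437] [ 98.8 254.3]
scene [ 356  213   43   45 1029] [374.4 232.7]
scene [203 264  10   6  46] [207.  266.7]
scene [404 271  16  49 367] [411.6 292. ]
scene [  387   288   158   132 11111] [460.5 363.7]
scene [377 292  17  51 433] [385.3 314.2]
scene [520 332  40  88 799] [543.1 371.4]
scene [549 390  11  30 135] [556.4 409.2]
```

```bash
python3 - <<'E'
from h import *
ci=camera_info("wrist");c=camera_info("top");sc=camera_info("scene")
for z in(0,30,150,250):
    X=cast(ci,[(9,375)],z);print(z,X.round(),proj(c,X).round(),proj(sc,X).round())
i=cv2.imread("raw_w7.png");t=cv2.imread("raw_top3.png");s=cv2.imread("raw_s3.png")
C=np.zeros((560,800,3),np.uint8)
C[:280,:400]=cv2.resize(i[280:420,0:200],(400,280))
C[:280,400:]=cv2.resize(t[195:265,350:450],(400,280),interpolation=cv2.INTER_CUBIC)
C[280:,:400]=cv2.resize(s[200:340,290:490],(400,280))
C[280:,400:]=cv2.resize(i[130:270,240:440],(400,280))
cv2.imwrite("pics/final.png",C)
E
```

```text
0 [[309. 860.   0.]] [[-25. 302.]] [[625. 342.]]
30 [[337. 820.  30.]] [[-16. 291.]] [[608. 332.]]
150 [[450. 658. 150.]] [[ 22. 244.]] [[536. 287.]]
250 [[545. 524. 250.]] [[ 59. 198.]] [[470. 246.]]
```

View pics/final.png

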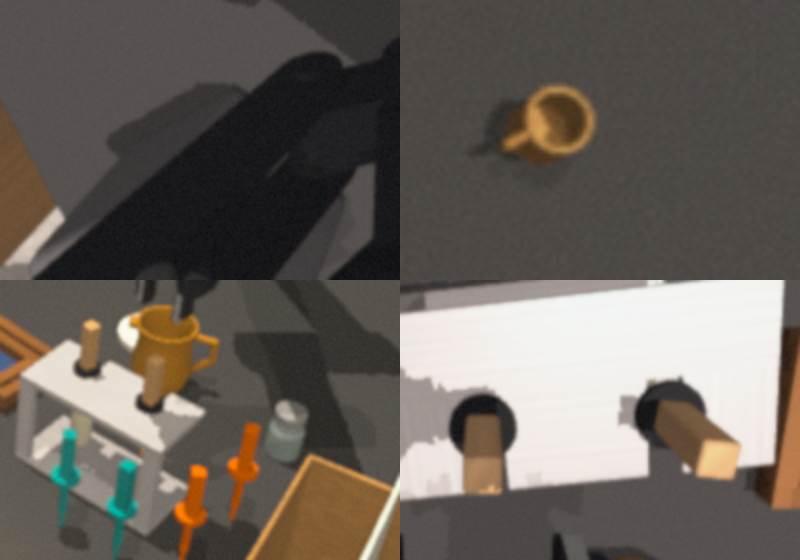

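Both tools hang in their slots, and the one mug stands upright at raw top pixel (390,225). Its handle points to +y and slightly −x, and it has been knocked about 5 cm. There is no other mug about. I'll move over to it.

```bash
python3 - <<'E'
from h import *
c=camera_info("top");print(cast(c,[(390,225),(379,230)],[62,45][0]).round(1), monitor.read_state()["position"])
sc=camera_info("scene");X=cast(c,[(390,225)],62)[0];print(proj(sc,[X,X*[1,1,0]]).round())
E
```

```text
[[ 488.3 -319.6   62. ]
 [ 474.9 -287.4   62. ]] [612.16112644 320.693755   268.08785582]
[[210. 175.]
 [211. 191.]]
```

>>> send_rows(series=[[[-2.3,46.5,0],[0,0,0],60],[[-2.3,46.5,0],[0,0,0],75],[[-2.3,46.5,0],[0,0,0],75],[[-2.3,46.5,0],[0,0,0],75],[[-2.3,46.5,0],[0,0,0],75],[[-2.3,46.5,0],[0,0,0],75],[[-2.3,46.5,0],[0,0,0],75]])

```text
clock: 34.7
position: [548.3, -0.9, 266.8]
ee_rot: [0.997, -0.072, -0.001, 0.0]
contact_force: [0.9, 0.1, 0.9]
gripper_width: 74.6
grasp_force: 0.0
```

>>> send_rows(series=[[[-2.3,46.5,0],[0,0,0],75],[[-2.3,46.5,0],[0,0,0],75],[[-2.3,46.5,0],[0,0,0],75],[[-2.3,46.5,0],[0,0,0],75],[[-2.3,46.5,0],[0,0,0],75],[[-2.3,46.5,0],[0,0,0],75],[[-2.3,46.5,0],[0,0,0],75]])

```text
clock: 35.4
position: [485.7, -320.3, 266.7]
ee_rot: [0.997, -0.072, -0.001, -0.0]
contact_force: [0.6, -0.2, -0.7]
gripper_width: 74.9
grasp_force: 0.0
```

>>> send_rows(series=[[[0,0,0],[0,0,0.121],75],[[0,0,0],[0,0,0.121],75],[[0,0,0],[0,0,0.121],75],[[0,0,0],[0,0,0.121],75],[[0,0,0],[0,0,0.121],75],[[0,0,0],[0,0,0.121],75],[[0,0,0],[0,0,0.121],75],[[0,0,0],[0,0,0.121],75]])

```text
clock: 36.2
position: [486.3, -318.5, 266.4]
ee_rot: [0.848, -0.53, -0.002, 0.0]
contact_force: [-0.1, 1.3, -1.4]
gripper_width: 75.0
grasp_force: 0.0
```

>>> send_rows(series=[[[0,0,20],[0,0,0],75],[[0,0,20],[0,0,0],75],[[0,0,0],[0,0,0],75],[[0,0,0],[0,0,0],75],[[0,0,0],[0,0,0],75]])

```text
clock: 36.7
position: [487.4, -319.1, 229.0]
ee_rot: [0.849, -0.528, 0.001, 0.0]
contact_force: [0.4, 0.5, 0.8]
gripper_width: 75.6
grasp_force: 0.0
```

```bash
cat > m.py <<'E'
from h import *
s=monitor.read_state();ci=camera_info("wrist");i=get_image("wrist")[:,:,::-1];cv2.imwrite("raw_m.png",i)
R=Rn.from_quat(s["ee_rot"]).as_matrix();print(s["position"].round(1),"yaw",np.arctan2(R[1,0],R[0,0]).round(3))
hs=cv2.cvtColor(i,cv2.COLOR_BGR2HSV)
w=((hs[:,:,0]>=10)&(hs[:,:,0]<=24)&(hs[:,:,1]>130)&(hs[:,:,2]>50)).astype(np.uint8)
for st,c,m in blobs(w,300): print(st,c.round(1),cast(ci,[c],40)[0].round(1))
# handle/rim orientation in scaled rows
st,c,m=min(blobs(w,300),key=lambda b:abs(b[1]-[280,220]).sum())
x,y,W,H,_=st;q=cv2.resize(m[y:y+H,x:x+W].astype(np.uint8)*255,None,fx=.5,fy=.25,interpolation=cv2.INTER_AREA)
print("\n".join("".join("#" if v>127 else "." for v in r) for r in q))
E
python3 m.py
```

```text
[ 487.4 -319.1  229. ] yaw -1.112
[ 254  160   44   63 1364] [276.  187.5] [ 489.2 -315.    40. ]
[129 250  65  75 551] [161.6 281.4] [ 566.4 -136.6   40. ]
[ 192  269   58   95 1685] [216.9 313.3] [ 483.3 -122.3   40. ]
[ 114  380   44   40 1000] [136.5 398.9] [532.8  77.7  40. ]
.......#########......
.....#############....
...######......#####..
..###.##########..##..
..#.#####.....#####.#.
.########......#####.#
#.#######......######.
#.#######......######.
#.###################.
.#.#################..
....################..
.......###########....
.......#.#######......
.........###..........
.........###..........
.........##...........
```

```bash
python3 - <<'E'
from h import *
ci=camera_info("wrist");a=np.linspace(0,2*np.pi,60)
for x,y in((488.3,-319.6),(489,-317),(487,-317)):
  for z in(0,62):
    p=proj(ci,np.c_[x+24*np.cos(a),y+24*np.sin(a),a*0+z]);print((x,y,z),p.min(0).round(1),p.max(0).round(1))
E
```

```text
(488.3, -319.6, 0) [259.8 157.8] [297.3 194.6]
(488.3, -319.6, 62) [256.4 167.5] [300.7 210.3]
(489, -317, 0) [258.5 159.5] [295.9 196.1]
(489, -317, 62) [254.8 169.3] [299. 212.]
(487, -317, 0) [259.9 160.2] [297.3 196.8]
(487, -317, 62) [256.4 170.2] [300.7 212.8]
```

>>> send_rows(series=[[[-0.7,-3.3,40],[0,0,0],75],[[0,0,40],[0,0,0],75],[[0,0,40],[0,0,0],75],[[0,0,40],[0,0,0],75],[[0,0,25],[0,0,0],75],[[0,0,13],[0,0,0],75],[[0,0,6],[0,0,0],75],[[0,0,0],[0,0,0],75]])

```text
clock: 37.55
position: [490.3, -317.0, 24.8]
ee_rot: [0.849, -0.528, 0.0, -0.0]
contact_force: [-0.1, 0.1, 0.3]
gripper_width: 75.0
grasp_force: 0.0
```

>>> send_rows(series=[[[0,0,0],[0,0,0],75],[[0,0,0],[0,0,0],40],[[0,0,0],[0,0,0],40],[[0,0,0],[0,0,0],40],[[0,0,0],[0,0,0],40],[[0,0,0],[0,0,0],40],[[0,0,0],[0,0,0],40]])

```text
clock: 38.25
position: [490.7, -317.2, 25.8]
ee_rot: [0.849, -0.528, 0.001, -0.0]
contact_force: [-0.0, 1.1, 6.7]
gripper_width: 46.2
grasp_force: 62.3
```

>>> send_rows(series=[[[0,0,-35],[0,0,0],40],[[0,0,-35],[0,0,0],40],[[-31.9,-25.4,0],[0,0,0],40],[[-31.9,-25.4,0],[0,0,0],40],[[-31.9,-25.4,0],[0,0,0],40],[[-31.9,-25.4,0],[0,0,0],40],[[-31.8,-25.4,0],[0,0,0],40],[[0,0,0],[0,0,0],40]])

```text
clock: 39.05
position: [533.7, -113.8, 94.1]
ee_rot: [0.851, -0.526, -0.0, -0.0]
contact_force: [-0.3, -0.3, -2.3]
gripper_width: 46.3
grasp_force: 62.3
```

>>> send_rows(series=[[[0,0,0],[0,0,0],40],[[0,0,20],[0,0,0],40],[[0,0,18],[0,0,0],40],[[0,0,10],[0,0,0],40],[[0,0,5],[0,0,0],40],[[0,0,3],[0,0,0],40],[[0,0,0],[0,0,0],40],[[0,0,0],[0,0,0],40]])

```text
clock: 39.85
position: [533.5, -117.7, 38.9]
ee_rot: [0.849, -0.528, 0.001, -0.0]
contact_force: [-0.2, 0.2, -1.0]
gripper_width: 46.1
grasp_force: 62.4
```

```bash
python3 - <<'E'
from h import *
s=monitor.read_state();print(s["position"],s["contact_force"],s["gripper_width"],(s["position"][:2]-O)@RC)
E
```

```text
[ 533.48709742 -117.74826357   38.91097865] [-0.17544106  0.19523674 -1.04584918] 46.082005322321265 [ 17.58065381 -96.93218495]
```

>>> send_rows(series=[[[0,0,1],[0,0,0],40],[[0,0,0],[0,0,0],40],[[0,0,0],[0,0,0],50],[[0,0,0],[0,0,0],64],[[0,0,0],[0,0,0],64],[[0,0,0],[0,0,0],64],[[0,0,-15],[0,0,0],64],[[0,0,-30],[0,0,0],64]])

```text
clock: 40.65
position: [531.1, -117.6, 80.6]
ee_rot: [0.849, -0.528, -0.003, 0.002]
contact_force: [0.0, 0.9, 0.1]
gripper_width: 64.1
grasp_force: 0.0
```

>>> send_rows(series=[[[0,0,-50],[0,0,0],64],[[0,0,-50],[0,0,0],64],[[0,0,-50],[0,0,0],64],[[-40,0,-20],[0,0,0],64],[[-40,0,0],[0,0,0],64],[[0,0,0],[0,0,0],64],[[0,0,0],[0,0,0],64]])

```text
clock: 41.35
position: [497.3, -45.3, 252.7]
ee_rot: [0.85, -0.527, 0.0, -0.0]
contact_force: [-0.1, -0.3, -0.6]
gripper_width: 63.6
grasp_force: 0.0
```

```bash
python3 - <<'E'
from h import *
a=np.linspace(0,2*np.pi,60);P=RC@[18,-97]+O
def och(i):
    hs=cv2.cvtColor(i,cv2.COLOR_BGR2HSV);return ((hs[:,:,0]>=10)&(hs[:,:,0]<=26)&(hs[:,:,1]>130)&(hs[:,:,2]>50)).astype(np.uint8)
print(monitor.read_state()["position"])
for n in("wrist","top","scene"):
    ci=camera_info(n);i=get_image(n)[:,:,::-1];cv2.imwrite(f"raw_f_{n}.png",i)
    p=np.vstack([proj(ci,np.c_[P[0]+24*np.cos(a),P[1]+24*np.sin(a),a*0+z]) for z in(12,74)])
    print(n,"pred bbox",p.min(0).round(),p.max(0).round())
    for st,c,m in blobs(och(i),60):
        if n!="scene" or(st[0]>150 and st[0]<420 and 120<st[1]<300):print(st,c.round(1))
    if n!="scene":
        x0,y0=(p.min(0)-25).astype(int);x1,y1=(p.max(0)+25).astype(int)
        hs=cv2.cvtColor(i,cv2.COLOR_BGR2HSV)[max(0,y0):y1:3,x0:x1:2]
        print("\n".join("".join("b" if 95<h<130 and s_>70 else "o" if 9<=h<=26 and s_>165 else "w" if 5<=h<=26 and s_>90 else "." for h,s_,v in r) for r in hs))
E
```

```text
[497.33618882 -45.32664944 252.70472737]
wrist pred bbox [255.  86.] [302. 135.]
[  154    54   201   232 11675] [260.9 177.1]
[ 47  66  17  25 276] [55.4 78.1]
[ 223  326   55   49 1826] [250.8 348.8]
.................wwwwwwww.......................
................wwwwwwwwwww.....................
...............wwww.b.wwwwwww...................
..............wwww.bbbb.wwwwww..................
.............wwww.bbbbbbb.wwwwwww...............
............wwww.bbbbbbbbbb.wwwwwww.............
...........wwwwwbbbbbbbbbbbbb.wwwwww............
..........wwwwwbbbbbbbbbbbbbbbb.wwwwww..........
.........wwwwwbbbbbbbbbbbbbbbbbbb.wwwwww........
.........wwww.bbbbb..wwwwwwww.bbbbb.wwwwww......
........wwwwbbbbb.wwwwwwowwwwww.bbbbb.wwwwww....
.......wwww.bbbbwwwwooowwwowowwwwbbbbbb.wwwwww..
......wwww.bbbbwwwwwwwwwwwwwwwwwww.bbbbbb.wwwwww
.....wwww.bbbbwwwoowwwwwwwwwwwwwwwwbbbbbbbb.wwww
....wwww.bbbb.wwoowwwwwwwwwwwwwwwww.bbbbbbbbb.ww
...wwww.bbbbb.wwwwwwwwwwwwwwwwwwwwwwbbbbbbbbb.ww
..wwww.bbbbbbwwwwwwwwwwwwwwwwwwwwwww.bbbbbbb.www
.wwww.bbbbbb.wwowwwwwwwwwwwwwwwwwoww.bbbbbb.wwww
wwww.bbbbbbbbwww
[... 1501 characters left out ...]
...
bbbbbb.........wwwwwwwb.w.........
bbbbbbbb.......wwwwwwbbww.........
bbbbbbbbb........w..bbbww.........
wwwwww.............bbbbww.........
wwwwwwwwwwww.....ww....w..........
wwwwwwwwwwww..wwwwwwwwww..........
wwwwwwwwwwwwwwwwwwwwwwww..........
wwwwwwwwwwwwwwwwwwwwwwww..........
.....wwwwwwwwwwwwwwwwwww..........
................wwwwwwww..........
..................................
scene pred bbox [239. 196.] [255. 223.]
[ 228  196   87   69 2147] [269.3 225.8]
[ 356  213   44   50 1315] [374.2 234.2]
[330 220  10  24 133] [334.6 230.9]
[177 232  42  23 339] [197.3 243.6]
[403 271  17  50 373] [411.6 292. ]
[  386   287   160   133 12300] [459.8 363.2]
[377 292  17  51 420] [385.3 314.1]
```

The mug's outline in the wrist view matches the predicted box, upright on the blue cell floor. Both tools hang in the rack and the jug is unmoved, so I'll hand in.

```bash
python3 -c "
from bench import job_done;print(job_done())"
```

```text
the job is handed in; nothing more can be done
None
```

I handed the job in at about 41 s; the interface gave no verdict, but my last checks showed the jug scrubbed and unmoved, the whole groove drawn, both tools hung in the rack, and the only mug I found standing in the −y cell.

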